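# Fit new filter tubes to the water manifold

## Task

Change the kiosk's water filters: first shut the valve by pushing its red lever right over away from you, then slide the clear lid along its grooves out of the storage box and lay it flat on the steel tray. Pull every spent black tube out of the manifold and lay it down in an empty lane of the box, spigot pointing the same way as the new ones', and push every new coloured tube into the collet ringed in its colour, past the springy seal until it is fully home with its shoulder against the manifold. When all that is done, open the valve again by pulling the lever right back towards you; leave the sauce bottle, the honey jar and the drink cup where they stand.

Things in the scene. Friction and masses are not known exactly. Their poses are not given: they have to be found in the camera images.
- tube_blue: Rigid blue filter tube, 60 g; may be absent. Square blue grip body 60 x 24 x 24 mm with white ribs, then a round white spigot 16 mm wide, 36 mm long, with a half-round nose. Origin: centre of the grip body; x along the tube, out of the spigot (body x -30 to +30, nose at +66 mm). At first in any lane of the box, along the box's +x, axis 17 mm above the counter.
- tube_blue_shoulder (a point): Centre of the flat front face of the blue tube's grip body, round the root of the spigot (30 mm ahead of the body origin); axes as the tube's.
- collet_blue (a point): Centre of the mouth of the push-fit collet with the blue ring, 64 mm above the counter. Axes as the manifold's: +x is the way in, level. Bore 18 mm wide, 40 mm deep; two sprung seal noses 14 mm inside, above and below, resist the spigot (about 4 to 8 N), then hold it by friction. Fully home: the tube's shoulder meets the front face.
- tube_green: Rigid green filter tube, 60 g; may be absent. Square green grip body 60 x 24 x 24 mm with white ribs, then a round white spigot 16 mm wide, 36 mm long, with a half-round nose. Origin: centre of the grip body; x along the tube, out of the spigot (body x -30 to +30, nose at +66 mm). At first in any lane of the box, along the box's +x, axis 17 mm above the counter.
- tube_green_shoulder (a point): Centre of the flat front face of the green tube's grip body, round the root of the spigot (30 mm ahead of the body origin); axes as the tube's.
- collet_green (a point): Centre of the mouth of the push-fit collet with the green ring, 64 mm above the counter. Axes as the manifold's: +x is the way in, level. Bore 18 mm wide, 40 mm deep; two sprung seal noses 14 mm inside, above and below, resist the spigot (about 4 to 8 N), then hold it by friction. Fully home: the tube's shoulder meets the front face.
- tube_orange: Rigid orange filter tube, 60 g; may be absent. Square orange grip body 60 x 24 x 24 mm with white ribs, then a round white spigot 16 mm wide, 36 mm long, with a half-round nose. Origin: centre of the grip body; x along the tube, out of the spigot (body x -30 to +30, nose at +66 mm). At first in any lane of the box, along the box's +x, axis 17 mm above the counter.
- tube_orange_shoulder (a point): Centre of the flat front face of the orange tube's grip body, round the root of the spigot (30 mm ahead of the body origin); axes as the tube's.
- collet_orange (a point): Centre of the mouth of the push-fit collet with the orange ring, 64 mm above the counter. Axes as the manifold's: +x is the way in, level. Bore 18 mm wide, 40 mm deep; two sprung seal noses 14 mm inside, above and below, resist the spigot (about 4 to 8 N), then hold it by friction. Fully home: the tube's shoulder meets the front face.
- old_blue: Spent filter tube with a black body, of the same shape, size and axes as the new tubes (origin: centre of the 60 x 24 x 24 mm body, x out of the spigot); may be absent. At first fully home in the blue-ringed collet; it pulls out straight with about 3 to 6 N.
- old_blue_shoulder (a point): Centre of the front face of that spent tube's body, 30 mm ahead of its origin.
- old_green: Spent filter tube with a black body, of the same shape, size and axes as the new tubes (origin: centre of the 60 x 24 x 24 mm body, x out of the spigot); may be absent. At first fully home in the green-ringed collet; it pulls out straight with about 3 to 6 N.
- old_green_shoulder (a point): Centre of the front face of that spent tube's body, 30 mm ahead of its origin.
- old_orange: Spent filter tube with a black body, of the same shape, size and axes as the new tubes (origin: centre of the 60 x 24 x 24 mm body, x out of the spigot); may be absent. At first fully home in the orange-ringed collet; it pulls out straight with about 3 to 6 N.
- old_orange_shoulder (a point): Centre of the front face of that spent tube's body, 30 mm ahead of its origin.
- manifold: Grey water manifold, fixed; position and yaw vary. Origin on the counter below its front face. Block 190 mm wide (y -95 to +95), 46 mm deep (x 0 to 46), top 91 mm above the counter. Three collets face the robot (-x) at y = +62 (blue), 0 (green), -62 mm (orange), each with a ring and a bar on top in its colour. Collets left empty shut themselves off.
- valve (a joint): Water valve: red toggle lever at the left (+y) end of the manifold. 0 = open, leaning towards the robot (manifold -x); 1.0 rad = shut, leaning away (+x). Stays where it is left; 1 to 2 N at the tip moves it.
- valve_tip (a point): Centre of the red ball (26 mm) on the lever's end, which swings at 60 mm radius in the manifold's x-z plane about a level axis 22 mm above the counter at x = +23, y = +125 mm of the manifold; 75 mm above the counter at either end. The grey base below is 70 (x) x 50 (y) x 25 mm, its hub 35 mm high.
- box: White storage box, fixed; position and yaw vary. 118 (x) x 218 (y) mm, sides and near wall 46 mm high, floor 5 mm. Grooves in the two sides hold the lid; the far (+x) wall is low (33 mm): the lid slides out over it. Origin: underside centre. Lanes along x at y = -58, 0, +58; tube centres at x = -18 (6 mm play), spigots to +x; grey blocks 19 mm high guide the tubes' ends (4 mm play).
- lid: Clear lid 112 (x) x 207 (y) x 5 mm, 120 g, with a blue grip bar across its middle: 12 mm thick (x), 60 long (y), top 29 mm above the lid's underside. Origin: underside centre, 34 mm above the counter in the grooves; axes as the box's. Play 1.5 mm at each side, 2 mm in height; clear of the grooves once slid 118 mm along the box's +x.
- steel_tray: Small pressed steel tray, 130 (x) x 210 (y) mm, rim 15 mm high, 140 g, loose. Origin: underside centre. The lid laid on it, long sides matching, rests on the rim or just inside: its underside 2 to 16 mm above the counter.
- sauce_bottle: Bystander: yellow squeeze bottle, 52 mm wide, 178 mm high, standing; origin at the centre of its underside.
- honey_jar: Bystander: glass honey jar with a golden cap, 96 mm wide, 158 mm high; origin at the centre of its underside.
- drink_cup: Bystander: clear drink cup with dome lid and straw, 94 mm wide, 208 mm high; origin at the centre of its underside.

How it is judged:
On the way, in this order (a step that is already met when the one before it is completed fails the run):
1. the valve is shut (lever past 0.85 rad) while the spent tubes are still in their collets (value of joint valve above 0.85 rad and x of old_blue_shoulder in the frame of collet_blue above -0.006 m and x of old_green_shoulder in the frame of collet_green above -0.006 m and x of old_orange_shoulder in the frame of collet_orange above -0.006 m), for 0.2 s.
2. with the valve still shut, every new tube present is fully home in its collet and every spent tube lies in a lane of the box (x of tube_blue_shoulder in the frame of collet_blue above -0.004 m and y of tube_blue_shoulder in the frame of collet_blue between -0.005 and 0.005 m and z of tube_blue_shoulder in the frame of collet_blue between -0.005 and 0.005 m and angle between the x axis of each of tube_blue, tube_green, tube_orange and the x axis of manifold, either way round below 0.12 rad and x of tube_green_shoulder in the frame of collet_green above -0.004 m and y of tube_green_shoulder in the frame of collet_green between -0.005 and 0.005 m and z of tube_green_shoulder in the frame of collet_green between -0.005 and 0.005 m and x of tube_orange_shoulder in the frame of collet_orange above -0.004 m and y of tube_orange_shoulder in the frame of collet_orange between -0.005 and 0.005 m and z of tube_orange_shoulder in the frame of collet_orange between -0.005 and 0.005 m and x of old_blue in the frame of box between -0.03 and -0.006 m and y of old_blue in the frame of box between -0.095 and 0.095 m and z of old_blue in the frame of box between 0.01 and 0.024 m and angle between the x axis of each of old_blue, old_green, old_orange and the x axis of box, either way round below 0.25 rad and x of old_green in the frame of box between -0.03 and -0.006 m and y of old_green in the frame of box between -0.095 and 0.095 m and z of old_green in the frame of box between 0.01 and 0.024 m and x of old_orange in the frame of box between -0.03 and -0.006 m and y of old_orange in the frame of box between -0.095 and 0.095 m and z of old_orange in the frame of box between 0.01 and 0.024 m and value of joint valve above 0.85 rad), for 0.2 s.
3. the valve is open again (lever below 0.15 rad) with the tubes still so (x of tube_blue_shoulder in the frame of collet_blue above -0.004 m and y of tube_blue_shoulder in the frame of collet_blue between -0.005 and 0.005 m and z of tube_blue_shoulder in the frame of collet_blue between -0.005 and 0.005 m and angle between the x axis of each of tube_blue, tube_green, tube_orange and the x axis of manifold, either way round below 0.12 rad and x of tube_green_shoulder in the frame of collet_green above -0.004 m and y of tube_green_shoulder in the frame of collet_green between -0.005 and 0.005 m and z of tube_green_shoulder in the frame of collet_green between -0.005 and 0.005 m and x of tube_orange_shoulder in the frame of collet_orange above -0.004 m and y of tube_orange_shoulder in the frame of collet_orange between -0.005 and 0.005 m and z of tube_orange_shoulder in the frame of collet_orange between -0.005 and 0.005 m and x of old_blue in the frame of box between -0.03 and -0.006 m and y of old_blue in the frame of box between -0.095 and 0.095 m and z of old_blue in the frame of box between 0.01 and 0.024 m and angle between the x axis of each of old_blue, old_green, old_orange and the x axis of box, either way round below 0.25 rad and x of old_green in the frame of box between -0.03 and -0.006 m and y of old_green in the frame of box between -0.095 and 0.095 m and z of old_green in the frame of box between 0.01 and 0.024 m and x of old_orange in the frame of box between -0.03 and -0.006 m and y of old_orange in the frame of box between -0.095 and 0.095 m and z of old_orange in the frame of box between 0.01 and 0.024 m and value of joint valve below 0.15 rad), for 0.2 s.
At the end, for the whole second after the job is handed in: New tubes home in their colour's collets: shoulder within 4 mm of the face, 5 mm and 0.12 rad of the axis. Spent tubes down in box lanes. Valve under 0.15 rad. Lid flat on the tray, centre within 35 mm in tray x, 50 mm in y, underside below 24 mm. All at rest (all of step 3 and x of lid in the frame of steel_tray between -0.035 and 0.035 m and y of lid in the frame of steel_tray between -0.05 and 0.05 m and height (world z) of lid below 0.024 m and angle between lid's own z axis and vertical below 0.12 rad and linear speed of each of lid, tube_blue, old_blue, tube_green, old_green, tube_orange, old_orange below 0.03 m/s); the robot touches nothing.
It fails at once if the yellow sauce bottle is knocked over or shoved more than 40 mm (distance of sauce_bottle from where it was at the start of the episode above 0.04 m or angle between sauce_bottle's own z axis and vertical above 0.5 rad).
It fails at once if the honey jar is knocked over or shoved more than 40 mm (distance of honey_jar from where it was at the start of the episode above 0.04 m or angle between honey_jar's own z axis and vertical above 0.5 rad).
It fails at once if the drink cup is knocked over or shoved more than 40 mm (distance of drink_cup from where it was at the start of the episode above 0.04 m or angle between drink_cup's own z axis and vertical above 0.5 rad).
Of tube_blue, tube_green, tube_orange only 2 to 3 are there at a start; the rules pass over those that are not, and their reading is None.
Of old_blue, old_green, old_orange only 1 to 2 are there at a start; the rules pass over those that are not, and their reading is None.
At some moment in a run one of steel_tray may be knocked a few centimetres aside while the robot is not near it.
Once in a run the grip may slacken for a moment while it holds something.
It also fails if it takes over 208 s, if anything falls off the work surface, if the arm or the gripper's body presses on something with over 40 N, if the wrist force passes 120 N, or if a joint passes its speed limit or range.

## Robot

A 7-joint arm with a two-finger parallel gripper is mounted at the origin on a cart in front of the work surface, level with it; the furniture and walls round the work are solid. World frame = base frame: x ahead of the robot, y to its left, z up, the work surface at z = 0. Lengths are in m, angles in rad, forces in N, time in s.
With the tool pointing down it reaches from about 0.35 to 0.9 m from the base axis. Payload 7.2 kg.
Tool frame: the origin (TCP) lies midway between the tips of the shut fingers; the grasp point (between the pads) lies 19 mm behind it; z points along the fingers, y is the line along which they close (so a half turn about z gives the same grasp; the last joint's range is limited). The gripper opens to 88 mm and grips with 3 to 60 N. Pads are 20 mm wide; open, the fingers measure 115 mm over their backs; the gripper's body (75 mm by 178 mm) begins 61 mm behind the grasp point.
Start: joints at [-1.286, 0.411, -0.013, 1.596, 0.006, 1.134, -0.082], TCP at [0.216, 0.587, 0.223] pointing down, gripper open.
Joint ranges: [-2.95, 2.95], [-0.29, 1.99], [-1.47, 1.44], [0.14, 2.54], [-1.03, 4.17], [0.13, 1.85], [-2.86, 2.86]. Speed limits (rad/s): [2.39, 2.39, 3.01, 3.01, 3.14, 3.14, 3.14].

## Interface

Orientations are given as [roll, pitch, yaw] about the fixed x, y, z axes, in that order (R = Rz(yaw) Ry(pitch) Rx(roll)).
In Python, from plant import manip, get_image, camera_params, order gives the robot as it stands.
- The arm moves only by the tool move_arm, never from a script. Its argument "increments" is a list that holds one entry, the list of rows, each a list of 6 numbers: the shift along the tool's x, y, z in m, then the turn, a rotation vector about the tool's x, y, z in units of 5 degrees (1.0 is 5 degrees). In form: [[[tx, ty, tz, rx, ry, rz], ...]]. A call has 1 to 20 rows; each row shifts and turns the commanded pose from where the row before left it, along the tool's axes as they then stand; what a row does not reach is not made up. A row lasts 1/8 s, in which the tool goes at most 62.5 mm and 10.7 degrees, less where a joint would pass 70% of its speed; a pose out of reach is approached as far as the arm can. A call is refused whole if a number of a shift passes 0.0625 or a number of a turn 1, either way. A call with a gripper value outside its range is refused whole. "gripper" is the opening, from 0 (shut) to 1 (fully open), set as the call begins (left out, the last holds). The fingers move at their own pace and stop on an object; "force" is the grip in N (left out, the last holds). Time passes only in rows, so rows that do not move let the fingers close. It gives the time, the measured TCP pose, the force, the opening and the grip force at its end, in the units of the state.
- manip.observe(): the state, without advancing time (a new reading comes with each control period).
- get_image(name): name is "scene" or "side" or "wrist"; returns (picture, depth): 480x640x3 uint8, blue, green, red; 480x640 float32, m along the optical axis (not along the pixel's ray), 0 where there is no reading.
- camera_params(name): a dict with "fx", "fy", "cx", "cy" (pixels), "D" ([k1, k2, p1, p2, k3] as OpenCV has them; the pictures are not rectified), "eye" and "rotation" of the camera in the world; the wrist camera has in their place "T_tool_cam" (4x4, takes a point from camera to tool coordinates, whose origin is the TCP and whose axes are the flange's). Camera axes: x right, y down, z forward; pixel columns grow to the right and rows downward; lengths in m; the calibration is good to about 2 mm. A picture is of the moment at which its call begins: read the wrist's pose just before it. camera_params takes no time and is no camera call.
- order.sign_off(): hands the job in; it is judged then, once.
The state is a dict: "time": time; "joint_positions": joint angles; "qvel": joint speeds; "joint_torque": joint torques, N m; "tool_pos": TCP position; "tcp_rot": TCP orientation; "wrist_force": force on the tool from outside, world axes, zero at the start; "ft_torque": the same for the moment, N m; "grip_width": finger opening in m; "grip_force": force on a finger pad.
Only numpy, scipy, OpenCV 4.12 (cv2) and the standard library are available. Lean on these libraries where they do the work, as an engineer would, in place of code of your own. Each camera call takes 0.05 s, during which the arm holds its last target. There are 200 camera calls.

## Working session

There is one attempt and no reset: what is moved stays moved. The work goes in short steps, Python scripts to look and compute and a tool call to move; the robot and the scene stay as the last step left them, time stands still between calls to the robot, and variables do not carry over. Pictures are saved under pics/ and viewed, at most 14 in all, crops included, and the job is handed in when it is done.

Besides the shell and the picture viewer there is one more tool, called after "Call:" by a JSON object that holds its "name" and its "arguments". move_arm: Moves the arm, as the interface text tells. Its arguments: {"type":"object","properties":{"increments":{"type":"array","items":{"type":"array","items":{"type":"array","items":{"type":"number"}}}},"gripper":{"type":"number"},"force":{"type":"number"}},"required":["increments"]}

```bash
mkdir -p pics; ls; cat > h.py <<'E'
import numpy as np, cv2
from scipy.spatial.transform import Rotation as Ro
from plant import manip, get_image, camera_params, order
def campose(name):
    p=camera_params(name)
    K=np.array([[p['fx'],0,p['cx']],[0,p['fy'],p['cy']],[0,0,1.]]);D=np.array(p['D'],float)
    if name=='wrist':
        s=manip.observe();T=np.eye(4);T[:3,:3]=tool_R(s);T[:3,3]=s['tool_pos'];T=T@np.array(p['T_tool_cam']);return K,D,T[:3,:3],T[:3,3]
    return K,D,np.array(p['rotation']),np.array(p['eye'])
def tool_R(s):
    r=np.array(s['tcp_rot'],float)
    if r.shape==(3,3): return r
    return Ro.from_euler('xyz',r).as_matrix() if r.size==3 else Ro.from_quat(r).as_matrix()
def plane(cam,px,z):
    K,D,R,e=cam
    u=cv2.undistortPoints(np.array(px,float).reshape(-1,1,2),K,D).reshape(-1,2)
    d=np.c_[u,np.ones(len(u))]@R.T
    return e+d*((z-e[2])/d[:,2])[:,None]
def cloud(cam,depth):
    K,D,R,e=cam
    v,u=np.mgrid[:480,:640]
    n=cv2.undistortPoints(np.c_[u.ravel(),v.ravel()].astype(float).reshape(-1,1,2),K,D).reshape(-1,2)
    P=np.c_[n,np.ones(len(n))]*depth.reshape(-1,1)
    return (P@R.T+e).reshape(480,640,3)
def snap(name,fn):
    c=campose(name);im,d=get_image(name);cv2.imwrite('pics/'+fn+'.png',im);np.savez('pics/'+fn+'.npz',im=im,d=d,K=c[0],D=c[1],R=c[2],e=c[3]);return c,im,d
def load(fn):
    z=np.load('pics/'+fn+'.npz');return (z['K'],z['D'],z['R'],z['e']),z['im'],z['d']
E
python3 - <<'E'
from h import *
s=manip.observe();print({k:np.round(v,3).tolist() for k,v in s.items()})
for n in('scene','side','wrist'):
    c,i,d=snap(n,n+'0');print(n,c[3],c[2].round(2).tolist())
print(camera_params('wrist')['T_tool_cam'])
E
```

```text
pics
{'time': 0.0, 'joint_positions': [-1.286, 0.412, -0.013, 1.597, 0.006, 1.134, -0.082], 'qvel': [-0.001, 0.0, -0.003, -0.0, 0.0, 0.001, -0.0], 'joint_torque': [-0.001, -58.795, 0.641, -29.109, -0.054, 0.018, 0.0], 'tool_pos': [0.216, 0.586, 0.222], 'tcp_rot': [-3.14, 0.0, 2.789], 'wrist_force': [-1.017, 0.045, -0.544], 'ft_torque': [0.006, 0.014, 0.02], 'grip_force': 0.0, 'grip_width': 0.088}
scene [-0.18347517 -0.53475604  0.78930483] [-2.26, 0.01, -0.99]
side [ 0.06604243 -1.16276169  0.84145218] [-2.14, 0.01, -0.41]
wrist [0.15037122 0.61047671 0.38492246] [[0.35, 0.91, 0.24], [0.94, -0.33, -0.09], [-0.0, 0.26, -0.97]]
[[ 6.09038544e-05 -9.66226647e-01 -2.57693739e-01  6.98500912e-02]
 [ 9.99999535e-01  3.06960408e-04 -9.14610889e-04  5.88549309e-05]
 [ 9.62823188e-04 -2.57693564e-01  9.66226216e-01 -1.63032300e-01]
 [ 0.00000000e+00  0.00000000e+00  0.00000000e+00  1.00000000e+00]]
```

View pics/scene0.png

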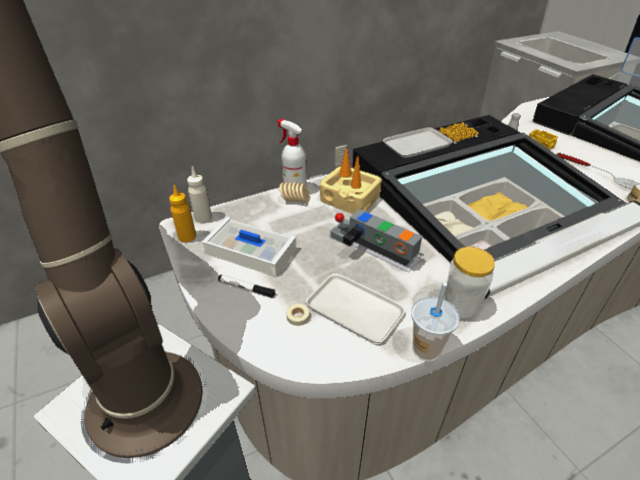

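View pics/side0.png

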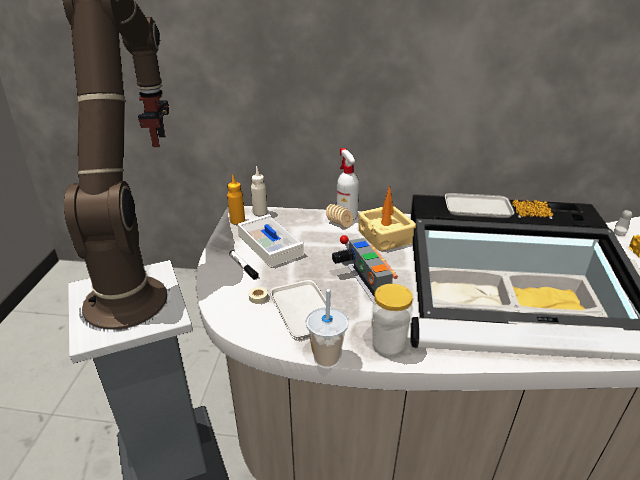

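The scene camera shows the box (~250,245) with the lid's blue bar at (250,238), the manifold (~390,238) with the red ball at (339,217) on its left, the tray (355,307), the cup (433,330) and the jar (470,283). The side view agrees. Next I measure from these.

```bash
python3 - <<'E'
s=open('h.py').read()
s=s.replace("return K,D,np.array(p['rotation']),np.array(p['eye'])","return K,D,Ro.from_euler('xyz',p['rotation']).as_matrix(),np.array(p['eye'])")
open('h.py','w').write(s)
E
python3 - <<'E'
from h import *
for n in('scene','side'):
    z=np.load(f'pics/{n}0.npz');c=campose(n);np.savez(f'pics/{n}0.npz',im=z['im'],d=z['d'],K=c[0],D=c[1],R=c[2],e=c[3])
    im,d=z['im'],z['d'];P=cloud(c,d)
    hsv=cv2.cvtColor(im,cv2.COLOR_BGR2HSV)
    pts={'scene':[(300,255),(390,262),(250,300)],'side':[(270,280),(300,265),(240,290)]}[n]
    print(n,[P[v,u].round(3).tolist() for u,v in pts])
    for nm,lo,hi in(('blue',(100,150,60),(125,255,255)),('green',(45,120,60),(80,255,255)),('orange',(5,170,120),(16,255,255)),('red',(0,190,100),(4,255,255)),('gold',(17,150,100),(26,255,255))):
        m=cv2.inRange(hsv,lo,hi);k,l,st,ce=cv2.connectedComponentsWithStats(m)
        for i in range(1,k):
            if st[i,4]>25:
                q=P[(l==i)&(d>0)];
                if len(q) and (q[:,0].mean()<1.3): print(nm,st[i].tolist(),'med',np.median(q,0).round(3),'min',q.min(0).round(3),'max',q.max(0).round(3))
    crop={'scene':(190,190,440,360),'side':(225,200,425,370)}[n]
    cv2.imwrite(f'pics/{n}0c.png',cv2.resize(im[crop[1]:crop[3],crop[0]:crop[2]],None,fx=3,fy=3,interpolation=cv2.INTER_CUBIC))
E
```

```text
scene [[0.514, -0.012, 0.001], [0.62, -0.226, -0.0], [0.317, -0.004, 0.001]]
blue [357, 212, 15, 10, 83] med [ 0.649 -0.128  0.091] min [ 0.631 -0.142  0.087] max [ 0.668 -0.113  0.094]
blue [236, 230, 29, 16, 248] med [0.453 0.105 0.048] min [0.439 0.072 0.037] max [0.477 0.148 0.066]
blue [430, 308, 12, 8, 39] med [ 0.407 -0.413  0.128] min [ 0.401 -0.425  0.125] max [ 0.418 -0.404  0.131]
green [378, 221, 15, 10, 88] med [ 0.643 -0.19   0.091] min [ 0.624 -0.203  0.087] max [ 0.662 -0.175  0.094]
orange [339, 147, 13, 30, 194] med [0.828 0.036 0.098] min [0.816 0.022 0.052] max [0.849 0.07  0.16 ]
orange [351, 157, 10, 31, 177] med [ 0.79  -0.023  0.101] min [ 0.78  -0.036  0.032] max [0.958 0.072 0.165]
orange [399, 230, 15, 11, 94] med [ 0.638 -0.251  0.091] min [ 0.62  -0.265  0.087] max [ 0.66  -0.239  0.094]
red [336, 214, 7, 7, 44] med [ 0.621 -0.067  0.084] min [ 0.615 -0.075  0.075] max [ 0.631 -0.057  0.089]
gold [439, 122, 40, 20, 430] med [ 1.246 -0.176  0.102] min [ 1.181 -0.234  0.083] max [ 1.36  -0.098  0.11 ]
gold [170, 184, 25, 58, 836] med [0.389 0.284 0.088] min
[... 827 characters left out ...]
] min [ 0.784 -0.042  0.051] max [0.856 0.065 0.167]
orange [372, 264, 16, 9, 82] med [ 0.641 -0.254  0.091] min [ 0.622 -0.27   0.088] max [ 0.662 -0.241  0.095]
red [340, 236, 8, 7, 41] med [ 0.626 -0.071  0.08 ] min [ 0.618 -0.081  0.073] max [ 0.641 -0.062  0.091]
gold [227, 175, 18, 49, 567] med [0.401 0.28  0.083] min [ 0.378  0.263 -0.   ] max [0.428 0.309 0.174]
gold [513, 200, 40, 17, 504] med [ 1.248 -0.181  0.102] min [ 1.183 -0.239 -0.263] max [1.895 0.374 0.112]
gold [374, 284, 38, 27, 806] med [ 0.564 -0.443  0.156] min [ 0.525 -0.481  0.01 ] max [ 0.629 -0.258  0.161]
gold [513, 287, 71, 22, 1111] med [ 1.207 -0.355 -0.123] min [ 1.111 -0.457 -0.143] max [ 1.317 -0.269 -0.101]
```

View pics/scene0c.png

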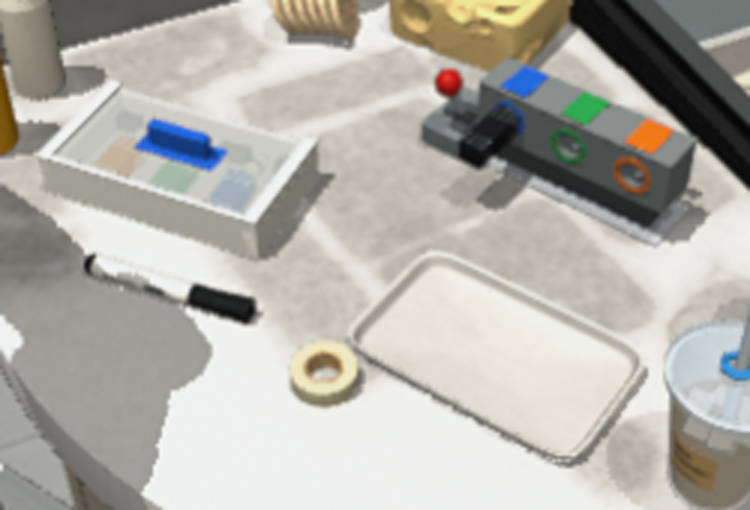

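The crop shows one spent tube in the blue collet, with green and orange empty. All three new tubes are under the lid: orange at (115,155), green at (175,175) and blue at (235,188). I'm moving the wrist camera over the work now.

Call:
{"name": "move_arm", "arguments": {"increments": [[[0,0,-0.05,0,0,-1],[0,0,-0.05,0,0,-1],[0,0,-0.05,0,0,-1],[0,0,-0.03,0,0,0],[-0.018,-0.04,0,0,0,0],[-0.018,-0.04,0,0,0,0],[-0.018,-0.04,0,0,0,0],[-0.018,-0.04,0,0,0,0],[-0.018,-0.04,0,0,0,0],[-0.018,-0.04,0,0,0,0],[-0.018,-0.04,0,0,0,0],[-0.018,-0.04,0,0,0,0],[-0.018,-0.04,0,0,0,0],[-0.018,-0.04,0,0,0,0],[-0.018,-0.04,0,0,0,0],[-0.018,-0.04,0,0,0,0],[-0.018,-0.04,0,0,0,0],[-0.018,-0.04,0,0,0,0],[0,0,0,0,0,0],[0,0,0,0,0,0]]]}}

```text
time: 2.65
tool_pos: [0.4158, 0.0066, 0.4025]
tcp_rot: [3.141, -0.0, 3.051]
wrist_force: [0.1, 0.8, -0.0]
grip_width: 0.088
grip_force: 0.0
```

```bash
python3 - <<'E'
from h import *
c,im,d=snap('wrist','w1');print(c[3])
c,im,d=load('scene0');P=cloud(c,d)
# tray corners/top from scene crop px -> full: x=190+u/3
full=lambda u,v:(190+u/3,190+v/3)
print('tray rim corners',plane(c,[full(430,250),full(645,370),full(575,462),full(350,335)],0.015).round(3).tolist())
m=(P[...,2]>0.05)&(P[...,2]<0.25)&(P[...,0]>0.3)&(P[...,0]<0.75)
for n,(x,y) in dict(bottle=(.4,.28),white=(.44,.3),jar=(.56,-.44),cup=(.41,-.42)).items():
    for s in('scene0','side0'):
        cc,_,dd=load(s);Q=cloud(cc,dd);q=Q[(abs(Q[...,0]-x)<.09)&(abs(Q[...,1]-y)<.08)&(Q[...,2]>.04)&(Q[...,2]<.12)&(dd>0)]
        print(n,s,q.min(0).round(3),q.max(0).round(3)) if len(q) else 0
E
```

```text
[0.34627057 0.01279084 0.56555168]
tray rim corners [[0.491, -0.131, 0.015], [0.469, -0.337, 0.015], [0.364, -0.331, 0.015], [0.376, -0.128, 0.015]]
bottle scene0 [0.374 0.2   0.04 ] [0.49  0.342 0.12 ]
bottle side0 [0.378 0.2   0.04 ] [0.49  0.336 0.12 ]
white scene0 [0.374 0.221 0.04 ] [0.512 0.342 0.12 ]
white side0 [0.378 0.221 0.04 ] [0.52  0.336 0.12 ]
jar scene0 [ 0.517 -0.497  0.04 ] [ 0.65  -0.391  0.12 ]
jar side0 [ 0.521 -0.503  0.04 ] [ 0.65  -0.422  0.12 ]
cup scene0 [ 0.364 -0.461  0.04 ] [ 0.46  -0.367  0.12 ]
cup side0 [ 0.367 -0.467  0.04 ] [ 0.462 -0.37   0.12 ]
```

View pics/w1.png

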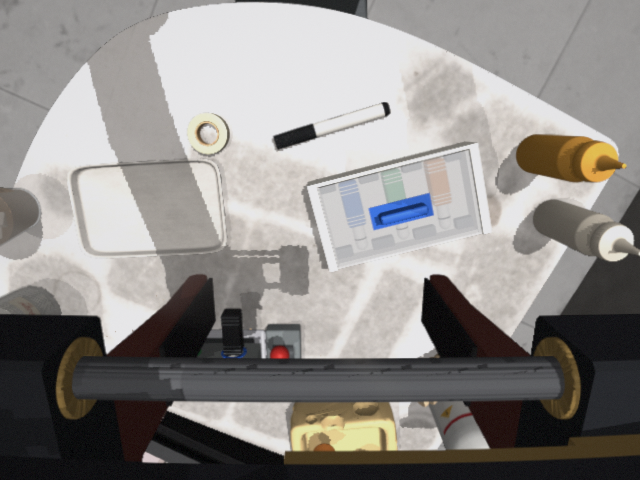

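The wrist view is upside down, with world +y to the right. It shows the box with rim corners about (308,185), (476,143), (330,270) and (489,233), the lid bar at (401,212), the tray (148,208), and the valve ball (280,353) partly hidden.

```bash
python3 - <<'E'
from h import *
c,im,d=load('w1')
px=[(307.5,185.5),(475.5,143),(489.5,233),(330.5,271)]
q=plane(c,px,0.046);print('box rim',q.round(4).tolist())
for a,b in((0,1),(1,2),(2,3),(3,0)):print(np.linalg.norm(q[a]-q[b]).round(4),np.degrees(np.arctan2(*(q[b]-q[a])[[1,0]])).round(2))
print('ctr',q.mean(0))
hsv=cv2.cvtColor(im,cv2.COLOR_BGR2HSV)
m=cv2.inRange(hsv,(100,150,40),(125,255,255));m[:150]=0;m[300:]=0;m[:,:300]=0
cnt=max(cv2.findContours(m,0,2)[0],key=cv2.contourArea);r=cv2.minAreaRect(cnt);bp=cv2.boxPoints(r)
w=plane(c,bp,0.039);print('bar foot',w.mean(0).round(4),[np.linalg.norm(w[i]-w[i-1]).round(4) for i in range(4)],np.degrees(np.arctan2(*(w[2]-w[1])[[1,0]])))
P=cloud(c,d)
top=(m>0)&(P[...,2]>0.056);print('bar top',top.sum(),P[top].mean(0).round(4),P[top].min(0).round(4),P[top].max(0).round(4))
t=plane(c,cv2.boxPoints(cv2.minAreaRect(np.float32([(72,168),(217,160),(225,247),(92,256),(70,180),(85,250)]))),.015);print('tray',t.mean(0).round(4))
tp=plane(c,[(73,170),(215,161),(226,245),(90,254)],.015);print(tp.round(4).tolist())
for n in('scene0','side0','w1'):
    cc,ii,dd=load(n);h=cv2.cvtColor(ii,cv2.COLOR_BGR2HSV);r=cv2.inRange(h,(0,170,80),(5,255,255));r|=cv2.inRange(h,(176,170,80),(180,255,255))
    k,l,st,ce=cv2.connectedComponentsWithStats(r)
    for i in range(1,k):
        if 25<st[i,4]<400:
            for z in(.075,.083): 
                pp=plane(cc,[ce[i]],z)[0]
                if .5<pp[0]<.75 and -.3<pp[1]<.1: print(n,'ball',z,st[i].tolist(),pp.round(4))
    for nm,lo,hi in(('blue',(100,150,60),(125,255,255)),('green',(45,120,60),(80,255,255)),('orange',(5,170,120),(16,255,255))):
        if n=='w1':continue
        mm=cv2.inRange(h,lo,hi);k,l,st,ce=cv2.connectedComponentsWithStats(mm)
        for i in range(1,k):
            if st[i,4]>40:
                pp=plane(cc,[ce[i]],.091)[0]
                if .6<pp[0]<.7 and -.3<pp[1]<-.1:print(n,nm,pp.round(4))
E
```

```text
box rim [[0.4158, -0.0069, 0.046], [0.3816, 0.2041, 0.046], [0.4981, 0.2227, 0.046], [0.531, 0.0124, 0.046]]
0.2137 99.19
0.1179 9.1
0.2129 -81.1
0.1168 -170.5
ctr [0.4566181  0.10809707 0.046     ]
bar foot [0.4605 0.1099 0.039 ] [np.float64(0.0288), np.float64(0.0782), np.float64(0.0286), np.float64(0.0792)] 12.363747367882555
bar top 507 [0.4587 0.1078 0.0658] [0.3463 0.0128 0.056 ] [0.4699 0.1392 0.5656]
tray [ 0.4308 -0.2299  0.015 ]
[[0.3692, -0.3195, 0.015], [0.3766, -0.1257, 0.015], [0.4914, -0.1279, 0.015], [0.4871, -0.3228, 0.015]]
scene0 ball 0.075 [336, 214, 7, 8, 46] [ 0.6292 -0.0625  0.075 ]
scene0 ball 0.083 [336, 214, 7, 8, 46] [ 0.6201 -0.0677  0.083 ]
scene0 blue [ 0.6483 -0.1282  0.091 ]
scene0 green [ 0.6434 -0.1904  0.091 ]
scene0 orange [ 0.6382 -0.252   0.091 ]
side0 ball 0.075 [340, 236, 8, 8, 49] [ 0.6309 -0.0655  0.075 ]
side0 ball 0.083 [340, 236, 8, 8, 49] [ 0.625  -0.0769  0.083 ]
side0 blue [ 0.651  -0.1318  0.091 ]
side0 green [ 0.6459 -0.1936  0.091 ]
side0 orange [ 0.6414 -0.2552  0.091 ]
w1 ball 0.075 [271, 346, 18, 13, 182] [ 0.6284 -0.0642  0.075 ]
w1 ball 0.083 [271, 346, 18, 13, 182] [ 0.6238 -0.0629  0.083 ]
```

Box centre (0.457, 0.108) with yaw 0.160. Manifold origin about (0.6235, -0.1895) with yaw -0.081. The ball agrees with its predicted position. Shutting the valve next.

Call:
{"name": "move_arm", "arguments": {"increments": [[[-0.03,-0.009,0.04,0,0,-0.11],[-0.03,-0.009,0.04,0,0,0],[-0.03,-0.009,0.04,0,0,0],[-0.03,-0.009,0.04,0,0,0],[-0.03,-0.009,0.04,0,0,0],[-0.028,-0.009,0.04,0,0,0],[0,0,0.04,0,0,0],[0,0,0.04,0,0,0],[0,0,0.024,0,0,0],[0,0,0,0,0,0],[0,0,0,0,0,0]]], "gripper": 0}}

```text
time: 4.08
tool_pos: [0.5895, -0.0619, 0.0594]
tcp_rot: [3.141, 0.001, 3.061]
wrist_force: [1.0, 0.2, 0.9]
grip_width: 0.0001
grip_force: 0.0
```

Call:
{"name": "move_arm", "arguments": {"increments": [[[-0.01,0,0,0,0,0],[-0.01,0,0,0,0,0],[-0.01,0,0,0,0,0],[-0.01,0,0,0,0,0],[-0.01,0,0,0,0,0],[-0.01,0,0,0,0,0],[-0.005,0,0,0,0,0],[0,0,0,0,0,0],[0,0,0,0,0,0]]]}}

```text
time: 5.2
tool_pos: [0.6538, -0.068, 0.0587]
tcp_rot: [-3.142, 0.0, 3.06]
wrist_force: [0.2, 0.5, 0.2]
grip_width: 0.0005
grip_force: 0.0
```

Call:
{"name": "move_arm", "arguments": {"increments": [[[-0.005,0,0,0,0,0],[-0.003,0,0,0,0,0],[-0.002,0,0,0,0,0],[-0.002,0,0,0,0,0],[0,0,0,0,0,0]]]}}

```text
time: 5.82
tool_pos: [0.6614, -0.0683, 0.0582]
tcp_rot: [3.14, -0.009, 3.06]
wrist_force: [-15.5, 2.3, 10.2]
grip_width: 0.0007
grip_force: 8.5
```

The force shows the lever at its stop. I'm backing off and rising to look at the manifold.

Call:
{"name": "move_arm", "arguments": {"increments": [[[0.03,0,0,0,0,0],[0.04,0,0,0,0,0],[0.04,-0.01,-0.04,0,0,0],[0.04,-0.02,-0.04,0,0,0],[0.04,-0.03,-0.04,0,0,0],[0.03,-0.03,-0.04,0,0,0],[0.0,-0.03,-0.04,0,0,0],[0,-0.02,-0.02,0,0,0],[0,0,0,0,0,0],[0,0,0,0,0,0]]], "gripper": 1}}

```text
time: 7.08
tool_pos: [0.436, -0.1889, 0.2768]
tcp_rot: [3.141, -0.001, 3.061]
wrist_force: [0.5, 0.6, -0.8]
grip_width: 0.0875
grip_force: 0.0
```

```bash
python3 - <<'E'
from h import *
s=manip.observe();print(s['tool_pos'],s['tcp_rot'])
c,im,d=snap('wrist','w2')
hsv=cv2.cvtColor(im,cv2.COLOR_BGR2HSV);P=cloud(c,d)
for nm,lo,hi in(('blue',(100,150,60),(125,255,255)),('green',(45,120,60),(80,255,255)),('orange',(5,170,120),(16,255,255)),('red',(0,170,80),(4,255,255))):
    m=cv2.inRange(hsv,lo,hi);k,l,st,ce=cv2.connectedComponentsWithStats(m)
    for i in range(1,k):
        if st[i,4]>25: print(nm,st[i].tolist(),ce[i].round(1),plane(c,[ce[i]],.091)[0].round(4),np.median(P[l==i],0).round(3))
E
```

```text
[ 0.43597354 -0.1888742   0.27677728] [ 3.14109395e+00 -8.96183840e-04  3.06078144e+00]
blue [578, 183, 62, 43, 1699] [609.1 204.1] [0.4493 0.0655 0.091 ] [0.458 0.092 0.044]
blue [382, 404, 28, 32, 822] [395.3 419.4] [ 0.6519 -0.1293  0.091 ] [ 0.65  -0.13   0.093]
green [320, 404, 26, 32, 799] [332.8 419.7] [ 0.6468 -0.1913  0.091 ] [ 0.645 -0.191  0.093]
orange [258, 404, 26, 32, 784] [270.3 419.5] [ 0.6417 -0.2532  0.091 ] [ 0.64  -0.253  0.093]
red [440, 421, 23, 24, 427] [450.9 432.5] [ 0.6733 -0.0732  0.091 ] [ 0.679 -0.071  0.084]
```

View pics/w2.png

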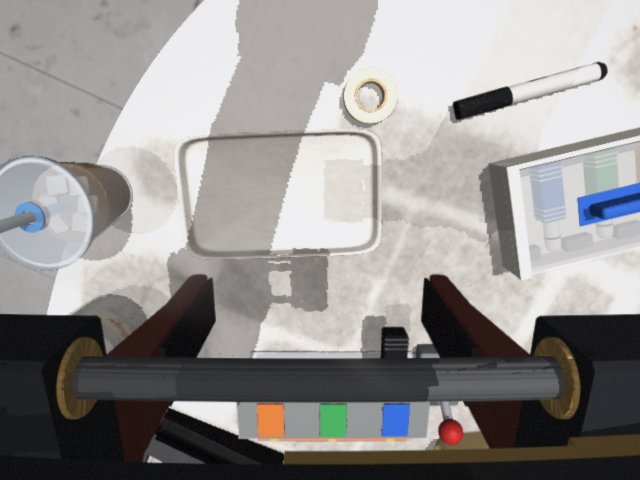

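The lever now leans away with the ball at (451,432), so the valve is shut. The manifold bars line up with the image rows, so its yaw matches the tool's. I'm moving over the lid bar and turning to grip it.

Call:
{"name": "move_arm", "arguments": {"increments": [[[0,0.05,0,0,0,0],[0,0.05,0,0,0,0],[0,0.05,0,0,0,0],[0,0.05,0,0,0,0],[0,0.05,0,0,0,0],[0.002,0.048,0,0,0,0],[0,0,0,0,0,0]]], "gripper": 0.5}}

```text
time: 8.0
tool_pos: [0.4571, 0.1118, 0.2761]
tcp_rot: [-3.14, -0.002, 3.068]
wrist_force: [0.3, -0.8, -0.5]
grip_width: 0.044
grip_force: 0.0
```

Call:
{"name": "move_arm", "arguments": {"increments": [[[0,0,0,0,0,1],[0,0,0,0,0,1],[0,0,0,0,0,1],[0,0,0,0,0,1],[0,0,0,0,0,1],[0,0,0,0,0,1],[0,0,0,0,0,1],[0,0,0,0,0,1],[0,0,0,0,0,1],[0,0,0,0,0,1],[0,0,0,0,0,1],[0,0,0,0,0,1],[0,0,0,0,0,1],[0,0,0,0,0,1],[0,0,0,0,0,1],[0,0,0,0,0,0.24],[0,0,0,0,0,0],[0,0,0,0,0,0]]]}}

```text
time: 10.25
tool_pos: [0.4582, 0.1071, 0.2775]
tcp_rot: [-3.141, 0.0, 1.731]
wrist_force: [0.3, -0.2, -0.7]
grip_width: 0.0438
grip_force: 0.0
```

```bash
cat >> h.py <<'E'
def to(x,y,z,yaw=None):
    s=manip.observe();R=tool_R(s);p=s['tool_pos'];psi=np.arctan2(R[1,0],R[0,0])
    print('tcp',np.round(p,4),'rpy',np.round(s['tcp_rot'],4),'F',np.round(s['wrist_force'],1),'w',round(float(s['grip_width']),4))
    print('shift',(R.T@(np.array([x,y,z])-p)).round(4),'' if yaw is None else 'turnz %.2f'%(-np.degrees((yaw-psi+np.pi)%(2*np.pi)-np.pi)/5))
E
python3 - <<'E'
from h import *
c,im,d=snap('wrist','w3');P=cloud(c,d)
hsv=cv2.cvtColor(im,cv2.COLOR_BGR2HSV);m=cv2.inRange(hsv,(100,150,40),(125,255,255));k,l,st,ce=cv2.connectedComponentsWithStats(m)
i=1+np.argmax(st[1:,4]);print(st[i])
mm=(l==i);q=P[mm&(P[...,2]>.056)&(P[...,2]<.08)];print(len(q),q.mean(0).round(4),np.median(q[:,2]))
ex=np.array([np.cos(.16),np.sin(.16)]);ey=np.array([-ex[1],ex[0]]);a=q[:,:2]@ex;b=q[:,:2]@ey
lo=[np.percentile(a,1),np.percentile(b,1)];hi=[np.percentile(a,99),np.percentile(b,99)];ctr=(lo[0]+hi[0])/2*ex+(lo[1]+hi[1])/2*ey;print('size',np.subtract(hi,lo),'ctr',ctr)
r=cv2.minAreaRect(q[:,:2].astype(np.float32));print(r)
to(ctr[0],ctr[1],.044,1.731)
E
```

```text
[ 306  158   30   81 2387]
824 [0.4598 0.1102 0.0635] 0.06367247898668135
size [0.01119403 0.05800609] ctr [0.45994982 0.10971974]
((0.459904283285141, 0.10923778265714645), (0.011271757073700428, 0.05997335538268089), 9.48839282989502)
tcp [0.4582 0.1071 0.2776] rpy [-3.1414e+00  1.0000e-04  1.7310e+00] F [-0.  -0.3  0.3] w 0.0438
shift [0.0023 0.0022 0.2336] turnz 0.00
```

View pics/w3.png

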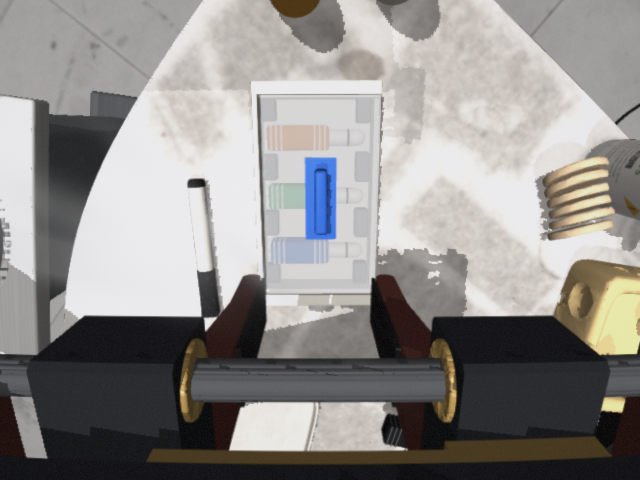

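The bar sits at about (321,200), with tubes orange, green and blue in lanes at rows 137, 196 and 250. Yaw is aligned, so I descend and grip.

Call:
{"name": "move_arm", "arguments": {"increments": [[[0.002,0.002,0.05,0,0,0],[0,0,0.05,0,0,0],[0,0,0.05,0,0,0],[0,0,0.04,0,0,0],[0,0,0.025,0,0,0],[0,0,0.018,0,0,0],[0,0,0,0,0,0]]]}}

```text
time: 11.18
tool_pos: [0.4592, 0.1091, 0.0437]
tcp_rot: [-3.139, 0.001, 1.731]
wrist_force: [0.9, -1.0, 0.4]
grip_width: 0.0439
grip_force: 0.0
```

Call:
{"name": "move_arm", "arguments": {"increments": [[[0,0,0,0,0,0],[0,0,0,0,0,0],[0,0,0,0,0,0],[0,0,0,0,0,0]]], "gripper": 0, "force": 30}}

```text
time: 11.68
tool_pos: [0.4602, 0.1098, 0.0452]
tcp_rot: [3.141, -0.0, 1.731]
wrist_force: [-0.9, 0.5, 4.4]
grip_width: 0.0121
grip_force: 30.0
```

Call:
{"name": "move_arm", "arguments": {"increments": [[[0,0.006,0,0,0,0],[0,0.01,0,0,0,0],[0,0.012,0,0,0,0],[0,0.012,0,0,0,0],[0,0.012,0,0,0,0]]]}}

```text
time: 12.3
tool_pos: [0.5085, 0.1175, 0.0449]
tcp_rot: [-3.135, -0.001, 1.73]
wrist_force: [-12.5, -2.1, 17.8]
grip_width: 0.0123
grip_force: 30.0
```

Call:
{"name": "move_arm", "arguments": {"increments": [[[0,0.012,0,0,0,0],[0,0.012,0,0,0,0],[0,0.012,0,0,0,0],[0,0.012,0,0,0,0],[0,0.012,0,0,0,0],[0,0.012,0,0,0,0],[0,0.012,0,0,0,0],[0,0,0,0,0,0],[0,0,0,0,0,0]]]}}

```text
time: 13.42
tool_pos: [0.5939, 0.131, 0.0444]
tcp_rot: [-3.141, 0.0, 1.73]
wrist_force: [-0.2, 0.0, -0.7]
grip_width: 0.0116
grip_force: 30.0
```

Call:
{"name": "move_arm", "arguments": {"increments": [[[0,0.008,0,0,0,0],[0,0,-0.02,0,0,0],[0,0,-0.04,0,0,0],[0,0,-0.04,0,0,0],[0,0,-0.04,0,0,0],[0,0,0,0,0,0]]]}}

```text
time: 14.18
tool_pos: [0.6042, 0.1324, 0.1895]
tcp_rot: [3.135, -0.001, 1.73]
wrist_force: [0.0, 0.3, -1.2]
grip_width: 0.0122
grip_force: 30.0
```

```bash
python3 - <<'E'
from h import *
c,im,d=snap('scene','s2');P=cloud(c,d)
cv2.imwrite('pics/s2c.png',cv2.resize(im[190:360,190:440],None,fx=3,fy=3,interpolation=cv2.INTER_CUBIC))
z=P[...,2];m=((z>.006)&(z<.022)&(P[...,0]>.33)&(P[...,0]<.54)&(P[...,1]>-.37)&(P[...,1]<-.09)).astype(np.uint8)
k,l,st,ce=cv2.connectedComponentsWithStats(m)
for i in range(1,k):
    if st[i,4]>60:
        q=P[l==i][:,:2].astype(np.float32);print(st[i],cv2.minAreaRect(q))
to(.43,-.23,.1)
E
```

```text
[306 274  99  68 594] ((0.42998045682907104, -0.22774997353553772), (0.2082531601190567, 0.13330186903476715), 87.63581085205078)
[287 304  23  18 188] ((0.3469374179840088, -0.13054139912128448), (0.052869126200675964, 0.03310801088809967), 89.20181274414062)
tcp [0.603  0.1325 0.1872] rpy [ 3.1377e+00 -1.1000e-03  1.7301e+00] F [-0.4  0.5 -1. ] w 0.0113
shift [-0.3305 -0.2286  0.086 ]
```

View pics/s2c.png

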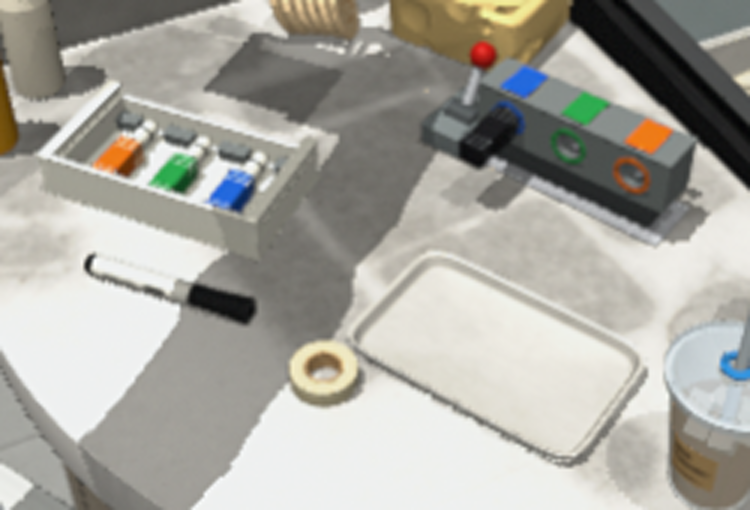

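The box is open with all three tubes in view. The tray is centred at (0.430, -0.228), yaw -0.041. Carrying the lid there.

Call:
{"name": "move_arm", "arguments": {"increments": [[[0,0,0,0,0,0.8],[0,0,0,0,0,0.8],[0,0,0,0,0,0.7],[-0.046,-0.02,0,0,0,0],[-0.046,-0.02,0,0,0,0],[-0.046,-0.02,0,0,0,0],[-0.046,-0.02,0,0,0,0],[-0.046,-0.02,0,0,0,0],[-0.046,-0.02,0,0,0,0],[-0.046,-0.02,0,0,0,0],[-0.046,-0.02,0,0,0,0],[0,0,0.03,0,0,0],[0,0,0.04,0,0,0],[0,0,0.04,0,0,0],[0,0,0.03,0,0,0],[0,0,0.01,0,0,0],[0,0,0,0,0,0]]]}}

```text
time: 16.35
tool_pos: [0.4265, -0.2287, 0.0345]
tcp_rot: [-3.14, -0.0, 1.529]
wrist_force: [0.2, -0.2, -1.2]
grip_width: 0.0116
grip_force: 30.0
```

Call:
{"name": "move_arm", "arguments": {"increments": [[[0,0,0.004,0,0,0],[0,0,0.004,0,0,0],[0,0,0.003,0,0,0],[0,0,0,0,0,0]]]}}

```text
time: 16.85
tool_pos: [0.4276, -0.2288, 0.0252]
tcp_rot: [3.14, -0.001, 1.529]
wrist_force: [-4.9, 2.7, 20.9]
grip_width: 0.0118
grip_force: 30.0
```

Call:
{"name": "move_arm", "arguments": {"increments": [[[0,0,-0.003,0,0,0],[0,0,0,0,0,0],[0,0,0,0,0,0],[0,0,-0.02,0,0,0],[0,0,-0.05,0,0,0],[0,0,-0.05,0,0,0],[0,0,-0.05,0,0,0],[0,0,-0.03,0,0,0],[0,0,0,0,0,0]]], "gripper": 0.5}}

```text
time: 17.98
tool_pos: [0.4282, -0.229, 0.2284]
tcp_rot: [3.137, 0.0, 1.53]
wrist_force: [-0.0, 0.2, -0.7]
grip_width: 0.044
grip_force: 0.0
```

```bash
python3 - <<'E'
from h import *
c,im,d=snap('scene','s3');P=cloud(c,d)
z=P[...,2];m=((z>.006)&(z<.03)&(P[...,0]>.33)&(P[...,0]<.54)&(P[...,1]>-.37)&(P[...,1]<-.09)).astype(np.uint8)
k,l,st,ce=cv2.connectedComponentsWithStats(m)
i=1+np.argmax(st[1:,4]);q=P[l==i];print(st[i],cv2.minAreaRect(q[:,:2].astype(np.float32)),np.percentile(q[:,2],[5,50,95]))
hs=cv2.cvtColor(im,cv2.COLOR_BGR2HSV);b=(cv2.inRange(hs,(100,150,40),(125,255,255))>0)&(abs(P[...,0]-.43)<.08)&(abs(P[...,1]+.23)<.08);print('bar',P[b].mean(0),P[b][:,2].max())
# collet blue: tcp over the old tube body centre
o=np.array([.6225,-.1899]);ex=np.array([np.cos(.081),-np.sin(.081)]);ey=np.array([-ex[1],ex[0]])
t=o-.030*ex+.062*ey;print(t);to(t[0],t[1],.16,np.pi-.081)
E
```

```text
[ 307  274  100   70 3520] ((0.4300735890865326, -0.23268094658851624), (0.2075931280851364, 0.13347527384757996), 87.00272369384766) [0.01233777 0.01876912 0.02164056]
bar [ 0.42103494 -0.23424466  0.03159855] 0.312181580153553
[ 0.59761487 -0.12567594]
tcp [ 0.4275 -0.2285  0.227 ] rpy [ 3.1399e+00 -3.0000e-04  1.5301e+00] F [-0.   0.7 -0.6] w 0.0438
shift [0.1097 0.1657 0.0673] turnz -17.54
```

The lid lies flat on the tray. I'm going to the spent blue tube.

Call:
{"name": "move_arm", "arguments": {"increments": [[[0.037,0.055,0.0,0,0,0],[0.037,0.055,0.0,0,0,0],[0.036,0.056,0.0,0,0,-0.54],[0,0,0.01,0,0,-1],[0,0,0.01,0,0,-1],[0,0,0.01,0,0,-1],[0,0,0.01,0,0,-1],[0,0,0.01,0,0,-1],[0,0,0.01,0,0,-1],[0,0,0.007,0,0,-1],[0,0,0,0,0,-1],[0,0,0,0,0,-1],[0,0,0,0,0,-1],[0,0,0,0,0,-1],[0,0,0,0,0,-1],[0,0,0,0,0,-1],[0,0,0,0,0,-1],[0,0,0,0,0,-1],[0,0,0,0,0,-1],[0,0,0,0,0,-1]]]}}

```text
time: 20.52
tool_pos: [0.5863, -0.1315, 0.1573]
tcp_rot: [3.141, -0.004, 3.063]
wrist_force: [0.1, 0.1, 0.0]
grip_width: 0.0442
grip_force: 0.0
```

```bash
python3 - <<'E'
from h import *
c,im,d=snap('wrist','w4')
to(.5976,-.1257,.045,np.pi-.081)
E
```

```text
tcp [ 0.5863 -0.1315  0.1574] rpy [ 3.1412 -0.0034  3.0668] F [-0.1 -0.3 -0. ] w 0.0437
shift [-0.0112  0.0066  0.1124] turnz 0.07
```

View pics/w4.png

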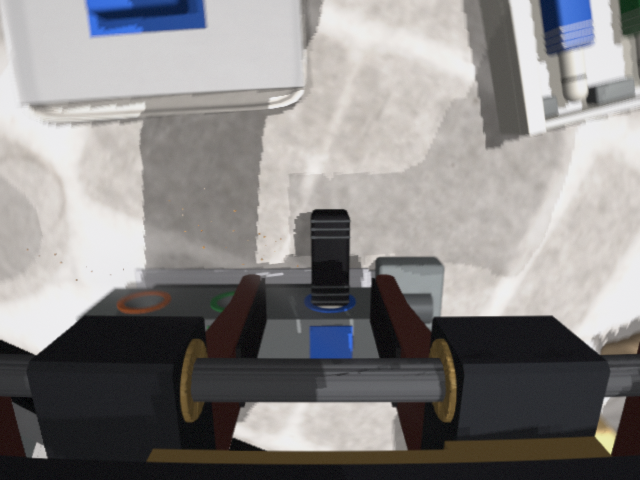

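The black tube spans (311–350, 210–305) between the fingers, and the blue ring is at (330,300). Lowering onto it.

Call:
{"name": "move_arm", "arguments": {"increments": [[[-0.005,0.0035,0.02,0,0,0.07],[-0.005,0.003,0.03,0,0,0],[0,0,0.03,0,0,0],[0,0,0.02,0,0,0],[0,0,0.012,0,0,0],[0,0,0,0,0,0]]]}}

```text
time: 21.32
tool_pos: [0.5971, -0.1257, 0.0459]
tcp_rot: [3.142, -0.003, 3.053]
wrist_force: [-0.1, 0.7, -0.1]
grip_width: 0.044
grip_force: 0.0
```

Call:
{"name": "move_arm", "arguments": {"increments": [[[0,0,0,0,0,0],[0,0,0,0,0,0],[0,0,0,0,0,0],[0,0,0,0,0,0],[0,0,0,0,0,0]]], "gripper": 0, "force": 8}}

```text
time: 21.95
tool_pos: [0.5985, -0.1259, 0.0481]
tcp_rot: [3.141, 0.001, 3.054]
wrist_force: [1.1, 0.3, 1.9]
grip_width: 0.0242
grip_force: 7.9
```

```bash
python3 - <<'E'
from h import *
to(.5976,-.1257,.045,np.pi-.081)
to(.5976,-.1257,.045,np.pi-.081)
E
```

```text
tcp [ 0.5985 -0.1259  0.0481] rpy [3.1414e+00 1.0000e-03 3.0542e+00] F [1.1 0.3 1.9] w 0.0242
shift [0.0009 0.0001 0.0031] turnz -0.07
tcp [ 0.5985 -0.1259  0.0481] rpy [3.1414e+00 1.0000e-03 3.0542e+00] F [1.1 0.3 1.9] w 0.0242
shift [0.0009 0.0001 0.0031] turnz -0.07
```

Gripping the spent tube fixes the blue collet axis at (0.5985, -0.1259). That gives the green line at (0.5933, -0.1877) and the orange line at (0.5882, -0.2495). I release and go look into the box.

Call:
{"name": "move_arm", "arguments": {"increments": [[[0,0,0,0,0,0],[0,0,0,0,0,0],[0,0,0,0,0,0],[0,0,-0.04,0,0,0],[0,0,-0.05,0,0,0],[0,0,-0.05,0,0,-0.94],[0,0,-0.05,0,0,-0.95],[0,0,0,0,0,-0.95],[0.02,0.041,0,0,0,0],[0.02,0.041,0,0,0,0],[0.02,0.041,0,0,0,0],[0.02,0.041,0,0,0,0],[0.015,0.041,0,0,0,0],[0.015,0.041,0,0,0,0],[0,0,0,0,0,0],[0,0,0,0,0,0],[0,0,0,0,0,0]]], "gripper": 0.5}}

```text
time: 24.08
tool_pos: [0.4507, 0.0982, 0.2377]
tcp_rot: [-3.141, 0.0, -2.983]
wrist_force: [-0.4, 0.8, -0.4]
grip_width: 0.0436
grip_force: 0.0
```

```bash
python3 - <<'E'
from h import *
c,im,d=snap('wrist','w5');P=cloud(c,d);hsv=cv2.cvtColor(im,cv2.COLOR_BGR2HSV)
for nm,lo,hi in(('blue',(100,120,40),(125,255,255)),('green',(45,100,40),(85,255,255)),('orange',(4,150,90),(16,255,255)),('yellow',(17,150,60),(28,255,255))):
    m=cv2.inRange(hsv,lo,hi);m=cv2.morphologyEx(m,cv2.MORPH_CLOSE,np.ones((9,9)));k,l,st,ce=cv2.connectedComponentsWithStats(m)
    for i in range(1,k):
        if st[i,4]>300:
            cn=max(cv2.findContours((l==i).astype(np.uint8),0,2)[0],key=cv2.contourArea);bp=cv2.boxPoints(cv2.minAreaRect(cn));w=plane(c,bp,.029)
            q=P[(l==i)&(P[...,2]>.022)&(P[...,2]<.04)]
            print(nm,st[i].tolist(),w.mean(0).round(4),sorted([np.linalg.norm(w[j]-w[j-1]).round(4) for j in range(2)]),[np.degrees(np.arctan2(*(w[j]-w[j-1])[[1,0]])).round(1) for j in(1,2)],'cloud top mid',(np.array(cv2.minAreaRect(q[:,:2].astype(np.float32))[0]).round(4) if len(q)>30 else None), np.median(q[:,2]) if len(q) else 0)
z=P[...,2];b=(z>.05)&(z<.11)&(P[...,1]>.235)&(P[...,0]>.33)&(P[...,0]<.56)
q=P[b];
for lab,s in(('yb',q[:,0]<.435),('wb',q[:,0]>=.435)):
    if s.any(): print(lab,q[s].min(0).round(3),q[s].max(0).round(3))
to(.4402,.1061,.01,np.pi+.16)
E
```

```text
blue [251, 161, 29, 66, 1696] [0.4472 0.049  0.029 ] [np.float64(0.0238), np.float64(0.0595)] [np.float64(100.6), np.float64(9.5)] cloud top mid [0.4474 0.0487] 0.02986064261082652
blue [18, 396, 20, 23, 343] [ 0.7182 -0.1797  0.029 ] [np.float64(0.0221), np.float64(0.0295)] [np.float64(101.5), np.float64(-3.0)] cloud top mid None 0
green [317, 161, 25, 66, 1587] [0.4381 0.1058 0.029 ] [np.float64(0.0212), np.float64(0.0589)] [np.float64(99.1), np.float64(9.9)] cloud top mid [0.4382 0.1058] 0.029914538598267093
orange [379, 161, 28, 66, 1669] [0.429  0.1623 0.029 ] [np.float64(0.0243), np.float64(0.0594)] [np.float64(-170.2), np.float64(98.0)] cloud top mid [0.4291 0.1622] 0.02980671090653053
yellow [506, 164, 134, 85, 7957] [0.4093 0.3351 0.029 ] [np.float64(0.0607), np.float64(0.1458)] [np.float64(-178.2), np.float64(87.8)] cloud top mid [0.4032 0.2807] 0.03170460515511317
yb [0.379 0.272 0.05 ] [0.43 0.31 0.11]
wb [0.468 0.299 0.05 ] [0.514 0.342 0.11 ]
tcp [0.4506 0.0982 0.2376] rpy [-3.1413 -0.     -2.9832] F [ 0.8 -0.5 -0. ] w 0.044
shift [0.009  0.0095 0.2276] turnz -0.02
```

View pics/w5.png

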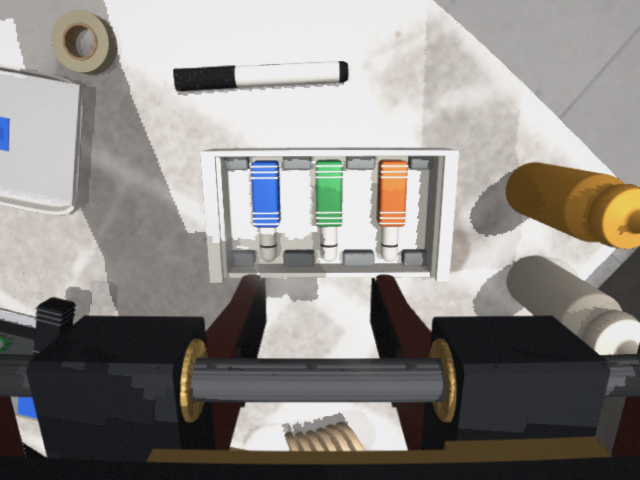

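Green tube at (0.4381, 0.1058), orange (0.429, 0.1622), blue (0.4472, 0.0488), all at yaw 0.165. The yellow bottle's near edge at y=0.272 clears the gripper body. Grasping green.

Call:
{"name": "move_arm", "arguments": {"increments": [[[0.005,0.005,0.04,0,0,-0.05],[0.006,0.005,0.05,0,0,0],[0,0,0.05,0,0,0],[0,0,0.05,0,0,0],[0,0,0.025,0,0,0],[0,0,0.012,0,0,0],[0,0,0,0,0,0],[0,0,0,0,0,0]]]}}

```text
time: 25.12
tool_pos: [0.4386, 0.1074, 0.0116]
tcp_rot: [3.141, 0.002, -2.977]
wrist_force: [-0.1, -0.3, 0.4]
grip_width: 0.044
grip_force: 0.0
```

Call:
{"name": "move_arm", "arguments": {"increments": [[[0,0,0,0,0,0],[0,0,0,0,0,0],[0,0,0,0,0,0],[0,0,0,0,0,0],[0,0,0,0,0,0]]], "gripper": 0, "force": 40}}

```text
time: 25.75
tool_pos: [0.4381, 0.1075, 0.0112]
tcp_rot: [3.141, 0.001, -2.977]
wrist_force: [-1.3, -1.2, 6.8]
grip_width: 0.0233
grip_force: 40.0
```

```bash
python3 - <<'E'
from h import *
to(.4381,.1058,.01,np.pi+.163)
E
```

```text
tcp [0.4381 0.1075 0.0112] rpy [ 3.1414e+00  9.0000e-04 -2.9769e+00] F [-1.3 -1.2  6.8] w 0.0233
shift [ 0.0002 -0.0017  0.0012] turnz 0.02
```

Call:
{"name": "move_arm", "arguments": {"increments": [[[0,0,-0.02,0,0,0],[0,0,-0.045,0,0,0],[0,0,-0.045,0,0,0],[0,0,0,0,0,0.94],[0,0,0,0,0,0.94],[0,0,0,0,0,0.93],[-0.018,-0.04,0,0,0,0],[-0.018,-0.04,0,0,0,0],[-0.018,-0.04,0,0,0,0],[-0.018,-0.04,0,0,0,0],[-0.018,-0.04,0,0,0,0],[-0.018,-0.04,0,0,0,0],[-0.018,-0.042,0,0,0,0],[0,0,0,0,0,0],[0,0,0,0,0,0]]]}}

```text
time: 27.62
tool_pos: [0.5401, -0.1831, 0.1202]
tcp_rot: [3.141, -0.001, 3.061]
wrist_force: [-0.4, 0.2, -1.3]
grip_width: 0.0237
grip_force: 40.0
```

```bash
python3 - <<'E'
from h import *
to(.5408,-.1834,.058,np.pi-.083)
E
```

```text
tcp [ 0.5401 -0.1831  0.1202] rpy [ 3.1408e+00 -1.1000e-03  3.0610e+00] F [-0.4  0.2 -1.3] w 0.0237
shift [-0.0008 -0.0003  0.0622] turnz 0.03
```

Call:
{"name": "move_arm", "arguments": {"increments": [[[0,0,0.03,0,0,0],[0,0,0.032,0,0,0],[0,0,0,0,0,0],[0,0,0,0,0,0],[0,0,0,0,0,0]]]}}

```text
time: 28.25
tool_pos: [0.5415, -0.1837, 0.0601]
tcp_rot: [-3.142, 0.002, 3.062]
wrist_force: [0.4, -1.6, -0.4]
grip_width: 0.0235
grip_force: 40.0
```

```bash
python3 - <<'E'
from h import *
c,im,d=snap('wrist','w6')
cv2.imwrite('pics/w6c.png',cv2.resize(im[180:380,220:440],None,fx=3,fy=3,interpolation=cv2.INTER_CUBIC))
to(.5408,-.1834,.058,np.pi-.083)
E
```

```text
tcp [ 0.5414 -0.1838  0.06  ] rpy [-3.1415e+00  2.1000e-03  3.0614e+00] F [ 0.4 -0.9 -0.3] w 0.024
shift [0.0006 0.0004 0.002 ] turnz 0.03
```

View pics/w6c.png

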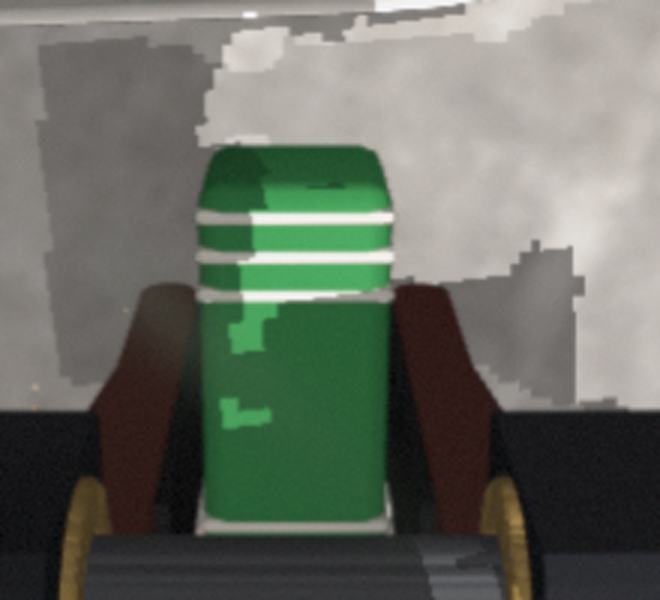

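The tube sits straight in the grip, with its rear at (295,180) in the crop. Inserting while watching force.

Call:
{"name": "move_arm", "arguments": {"increments": [[[-0.006,0,0.0015,0,0,0],[-0.006,0,0,0,0,0],[-0.006,0,0,0,0,0],[-0.006,0,0,0,0,0],[-0.004,0,0,0,0,0],[0,0,0,0,0,0]]]}}

```text
time: 29.05
tool_pos: [0.5692, -0.1859, 0.0572]
tcp_rot: [3.142, 0.001, 3.061]
wrist_force: [1.4, 1.1, 0.2]
grip_width: 0.0236
grip_force: 40.0
```

Call:
{"name": "move_arm", "arguments": {"increments": [[[-0.005,0,0,0,0,0],[-0.005,0,0,0,0,0],[-0.005,0,0,0,0,0],[-0.005,0,0,0,0,0],[0,0,0,0,0,0]]]}}

```text
time: 29.68
tool_pos: [0.5875, -0.1873, 0.0573]
tcp_rot: [3.141, -0.002, 3.061]
wrist_force: [-4.1, 2.1, 3.4]
grip_width: 0.0238
grip_force: 40.0
```

Call:
{"name": "move_arm", "arguments": {"increments": [[[-0.003,0,0,0,0,0],[-0.003,0,0,0,0,0],[-0.002,0,0,0,0,0],[0,0,0,0,0,0]]]}}

```text
time: 30.18
tool_pos: [0.5933, -0.1878, 0.0572]
tcp_rot: [3.14, -0.006, 3.061]
wrist_force: [-12.3, 3.3, 11.0]
grip_width: 0.0237
grip_force: 40.0
```

```bash
python3 - <<'E'
from h import *
to(.5926,-.1877,.058)
E
```

```text
tcp [ 0.5933 -0.1878  0.0572] rpy [ 3.14   -0.0061  3.0606] F [-12.3   3.3  11. ] w 0.0237
shift [ 0.0007  0.     -0.0008]
```

Call:
{"name": "move_arm", "arguments": {"increments": [[[-0.003,0,0,0,0,0],[-0.002,0,0,0,0,0],[0,0,0,0,0,0]]]}}

```text
time: 30.55
tool_pos: [0.5943, -0.1879, 0.0566]
tcp_rot: [3.139, -0.014, 3.06]
wrist_force: [-23.5, 5.5, 17.2]
grip_width: 0.0237
grip_force: 40.0
```

Green is home. I release it and take the spent blue tube.

Call:
{"name": "move_arm", "arguments": {"increments": [[[0.008,0,0,0,0,0],[0,0,0,0,0,0],[0,0,0,0,0,0],[0,0,0,0,0,0],[0,0,-0.03,0,0,0],[0,0,-0.04,0,0,0],[0,0.03,0,0,0,0],[0,0.032,0,0,0,0],[0,0,0,0,0,0],[0,0,0.03,0,0,0],[0,0,0.04,0,0,0],[0,0,0,0,0,0],[0,0,0,0,0,0]]], "gripper": 0.5}}

```text
time: 32.17
tool_pos: [0.599, -0.1273, 0.0582]
tcp_rot: [-3.141, 0.001, 3.06]
wrist_force: [0.9, 0.8, -0.1]
grip_width: 0.0434
grip_force: 0.0
```

Call:
{"name": "move_arm", "arguments": {"increments": [[[0,0,0,0,0,0],[0,0,0,0,0,0],[0,0,0,0,0,0],[0,0,0,0,0,0],[0,0,0,0,0,0]]], "gripper": 0}}

```text
time: 32.8
tool_pos: [0.5989, -0.1264, 0.0577]
tcp_rot: [-3.142, 0.001, 3.061]
wrist_force: [0.2, -0.1, 5.4]
grip_width: 0.0234
grip_force: 39.8
```

```bash
python3 - <<'E'
from h import *
to(.5985,-.126,.057,np.pi-.082)
E
```

```text
tcp [ 0.5989 -0.1264  0.0577] rpy [-3.1415e+00  1.1000e-03  3.0610e+00] F [ 0.2 -0.1  5.4] w 0.0234
shift [0.0004 0.0004 0.0007] turnz 0.02
```

Call:
{"name": "move_arm", "arguments": {"increments": [[[0.004,0,0,0,0,0],[0.006,0,0,0,0,0],[0.01,0,0,0,0,0],[0.01,0,0,0,0,0],[0.01,0,0,0,0,0],[0.01,0,0,0,0,0],[0,0,-0.03,0,0,0],[0,0,-0.03,0,0,-0.94],[0,0,0,0,0,-0.93],[0,0,0,0,0,-0.93],[0.012,0.04,0,0,0,0],[0.012,0.04,0,0,0,0],[0.012,0.04,0,0,0,0],[0.012,0.04,0,0,0,0],[0.012,0.04,0,0,0,0],[0.012,0.043,0,0,0,0],[0,0,0,0,0,0],[0,0,0,0,0,0],[0,0,0,0,0,0]]]}}

```text
time: 35.17
tool_pos: [0.4382, 0.1045, 0.1172]
tcp_rot: [-3.141, -0.0, -2.98]
wrist_force: [1.5, -0.2, -0.6]
grip_width: 0.0235
grip_force: 39.7
```

```bash
python3 - <<'E'
from h import *
to(.4384,.1062,.012,np.pi+.163)
c,im,d=snap('wrist','w7')
E
```

```text
tcp [0.4382 0.1045 0.1172] rpy [-3.1412 -0.     -2.9796] F [ 1.5 -0.2 -0.6] w 0.0235
shift [-0.0005  0.0017  0.1052] turnz -0.01
```

View pics/w7.png

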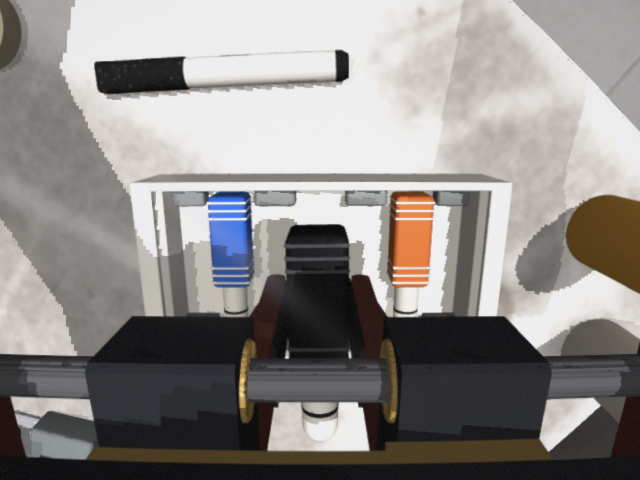

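The spent tube is held straight over the middle lane at (318,290), nose at (320,430). Lowering it.

Call:
{"name": "move_arm", "arguments": {"increments": [[[0,0.002,0.03,0,0,0],[0,0,0.03,0,0,0],[0,0,0.025,0,0,0],[0,0,0.012,0,0,0],[0,0,0.008,0,0,0],[0,0,0,0,0,0]]]}}

```text
time: 35.98
tool_pos: [0.4383, 0.1075, 0.0126]
tcp_rot: [3.141, 0.001, -2.978]
wrist_force: [-0.2, -0.4, -0.9]
grip_width: 0.0236
grip_force: 40.0
```

```bash
python3 - <<'E'
from h import *
to(.4384,.1062,.012,np.pi+.163)
E
```

```text
tcp [0.4383 0.1075 0.0126] rpy [ 3.1415e+00  9.0000e-04 -2.9784e+00] F [-0.2 -0.4 -0.9] w 0.0236
shift [ 0.0001 -0.0013  0.0006] turnz 0.00
```

Call:
{"name": "move_arm", "arguments": {"increments": [[[0,0,0,0,0,0],[0,0,0,0,0,0],[0,0,0,0,0,0],[0,0,-0.03,0,0,0],[0,0,-0.04,0,0,0],[0,0.028,0,0,0,0],[0,0.028,0,0,0,0],[0,0,0,0,0,0],[0,0,0.03,0,0,0],[0,0,0.03,0,0,0],[0,0,0.012,0,0,0],[0,0,0,0,0,0]]], "gripper": 0.5}}

```text
time: 37.48
tool_pos: [0.4281, 0.1621, 0.0097]
tcp_rot: [-3.141, -0.002, -2.978]
wrist_force: [0.3, 0.4, 0.8]
grip_width: 0.0439
grip_force: 0.0
```

Call:
{"name": "move_arm", "arguments": {"increments": [[[0,0,0,0,0,0],[0,0,0,0,0,0],[0,0,0,0,0,0],[0,0,0,0,0,0],[0,0,0,0,0,0]]], "gripper": 0}}

```text
time: 38.1
tool_pos: [0.429, 0.1632, 0.011]
tcp_rot: [3.141, 0.001, -2.978]
wrist_force: [-0.2, -1.2, 6.9]
grip_width: 0.0239
grip_force: 40.0
```

```bash
python3 - <<'E'
from h import *
to(.429,.1635,.0112,np.pi+.163)
E
```

```text
tcp [0.429  0.1632 0.011 ] rpy [ 3.1411e+00  1.3000e-03 -2.9777e+00] F [-0.2 -1.2  6.9] w 0.0239
shift [-0.0001  0.0003 -0.0002] turnz 0.01
```

Call:
{"name": "move_arm", "arguments": {"increments": [[[0,0,-0.02,0,0,0],[0,0,-0.045,0,0,0],[0,0,-0.045,0,0,0],[0,0,0,0,0,0.94],[0,0,0,0,0,0.94],[0,0,0,0,0,0.93],[-0.0175,-0.05,0,0,0,0],[-0.0175,-0.05,0,0,0,0],[-0.0175,-0.05,0,0,0,0],[-0.0175,-0.05,0,0,0,0],[-0.0175,-0.05,0,0,0,0],[-0.0175,-0.05,0,0,0,0],[-0.0175,-0.05,0,0,0,0],[-0.0175,-0.048,0,0,0,0],[0,0,0,0,0,0],[0,0,0.03,0,0,0],[0,0,0.033,0,0,0],[0,0,0,0,0,0],[0,0,0,0,0,0]]]}}

```text
time: 40.48
tool_pos: [0.5361, -0.2448, 0.0582]
tcp_rot: [-3.142, 0.001, 3.061]
wrist_force: [0.7, 0.1, -1.0]
grip_width: 0.0238
grip_force: 40.0
```

```bash
python3 - <<'E'
from h import *
to(.5366,-.2453,.0575,np.pi-.081)
E
```

```text
tcp [ 0.5361 -0.2448  0.0582] rpy [-3.1416e+00  7.0000e-04  3.0608e+00] F [ 0.7  0.1 -1. ] w 0.0238
shift [-0.0006 -0.0005  0.0007] turnz 0.00
```

Call:
{"name": "move_arm", "arguments": {"increments": [[[-0.006,-0.0005,0.0005,0,0,0],[-0.006,0,0,0,0,0],[-0.006,0,0,0,0,0],[-0.006,0,0,0,0,0],[-0.005,0,0,0,0,0],[-0.005,0,0,0,0,0],[0,0,0,0,0,0]]]}}

```text
time: 41.35
tool_pos: [0.5699, -0.2482, 0.0569]
tcp_rot: [3.141, 0.0, 3.06]
wrist_force: [-0.7, 1.6, 2.6]
grip_width: 0.0242
grip_force: 40.0
```

Call:
{"name": "move_arm", "arguments": {"increments": [[[-0.005,0,0,0,0,0],[-0.005,0,0,0,0,0],[-0.005,0,0,0,0,0],[-0.004,0,0,0,0,0],[-0.003,0,0,0,0,0],[-0.003,0,0,0,0,0],[0,0,0,0,0,0]]]}}

```text
time: 42.22
tool_pos: [0.5887, -0.2496, 0.0563]
tcp_rot: [3.139, -0.011, 3.059]
wrist_force: [-20.2, 4.9, 16.2]
grip_width: 0.0237
grip_force: 40.0
```

Call:
{"name": "move_arm", "arguments": {"increments": [[[0.008,0,0,0,0,0],[0,0,0,0,0,0],[0,0,0,0,0,0],[0,0,0,0,0,0],[0,0,-0.03,0,0,0],[0,0,-0.04,0,0,0],[0,0,0,0,0,-0.94],[0,0,0,0,0,-0.94],[0,0,0,0,0,-0.93],[0.013,0.0455,0,0,0,0],[0.013,0.0455,0,0,0,0],[0.013,0.0455,0,0,0,0],[0.013,0.0455,0,0,0,0],[0.013,0.0455,0,0,0,0],[0.013,0.0455,0,0,0,0],[0.012,0.0455,0,0,0,0],[0,0,0,0,0,0],[0,0,0,0,0,0]]], "gripper": 0.5}}

```text
time: 44.48
tool_pos: [0.4462, 0.0495, 0.1269]
tcp_rot: [-3.141, 0.001, -2.978]
wrist_force: [0.3, -0.9, -0.5]
grip_width: 0.0439
grip_force: 0.0
```

```bash
python3 - <<'E'
from h import *
to(.4472,.050,.0112,np.pi+.163)
c,im,d=snap('wrist','w8');P=cloud(c,d);hsv=cv2.cvtColor(im,cv2.COLOR_BGR2HSV)
m=cv2.morphologyEx(cv2.inRange(hsv,(100,120,40),(125,255,255)),cv2.MORPH_CLOSE,np.ones((9,9)));q=P[(m>0)&(P[...,2]>.022)&(P[...,2]<.036)&(P[...,1]>0)];print('blue',cv2.minAreaRect(q[:,:2].astype(np.float32)))
b=(hsv[...,2]<70)&(P[...,2]>.022)&(P[...,2]<.036)&(abs(P[...,0]-.438)<.05)&(abs(P[...,1]-.106)<.03);q=P[b];print('old',len(q),cv2.minAreaRect(q[:,:2].astype(np.float32)),np.median(q[:,2]))
E
```

```text
tcp [0.4462 0.0495 0.1269] rpy [-3.1414e+00  9.0000e-04 -2.9775e+00] F [ 0.3 -0.9 -0.5] w 0.0439
shift [-0.0009  0.0004  0.1157] turnz 0.01
blue ((0.44764724373817444, 0.04846100136637688), (0.059171412140131, 0.02295881323516369), 9.089911460876465)
old 2928 ((0.4460545480251312, 0.10810635983943939), (0.07959984987974167, 0.024516431614756584), 9.193913459777832) 0.029753259729944914
```

Call:
{"name": "move_arm", "arguments": {"increments": [[[-0.001,0,0.04,0,0,0],[0,0,0.04,0,0,0],[0,0,0.025,0,0,0],[0,0,0.011,0,0,0],[0,0,0,0,0,0]]]}}

```text
time: 45.15
tool_pos: [0.4467, 0.0491, 0.0104]
tcp_rot: [-3.141, -0.001, -2.979]
wrist_force: [0.4, -0.8, 0.6]
grip_width: 0.0437
grip_force: 0.0
```

Call:
{"name": "move_arm", "arguments": {"increments": [[[0,0,0,0,0,0],[0,0,0,0,0,0],[0,0,0,0,0,0],[0,0,0,0,0,0],[0,0,0,0,0,0]]], "gripper": 0}}

```text
time: 45.78
tool_pos: [0.4473, 0.05, 0.0115]
tcp_rot: [3.141, 0.002, -2.978]
wrist_force: [-0.1, -1.2, 7.3]
grip_width: 0.0237
grip_force: 40.0
```

```bash
python3 - <<'E'
from h import *
to(.4472,.050,.0112,np.pi+.163)
E
```

```text
tcp [0.4473 0.05   0.0115] rpy [ 3.1415e+00  1.6000e-03 -2.9778e+00] F [-0.1 -1.2  7.3] w 0.0237
shift [ 0.0001 -0.      0.0003] turnz 0.01
```

Call:
{"name": "move_arm", "arguments": {"increments": [[[0,0,-0.02,0,0,0],[0,0,-0.045,0,0,0],[0,0,-0.045,0,0,0],[0,0,0,0,0,0.94],[0,0,0,0,0,0.94],[0,0,0,0,0,0.93],[-0.0225,-0.0325,0,0,0,0],[-0.0225,-0.0325,0,0,0,0],[-0.0225,-0.0325,0,0,0,0],[-0.0225,-0.0325,0,0,0,0],[-0.0225,-0.033,0,0,0,0],[0,0,0,0,0,0],[0,0,0.03,0,0,0],[0,0,0.0335,0,0,0],[0,0,0,0,0,0],[0,0,0,0,0,0]]]}}

```text
time: 47.78
tool_pos: [0.5458, -0.1212, 0.0582]
tcp_rot: [3.141, 0.001, 3.061]
wrist_force: [0.0, 0.5, -0.6]
grip_width: 0.024
grip_force: 40.0
```

```bash
python3 - <<'E'
from h import *
to(.5467,-.1217,.0575,np.pi-.081)
E
```

```text
tcp [ 0.5458 -0.1212  0.0582] rpy [3.1414e+00 6.0000e-04 3.0607e+00] F [ 0.   0.5 -0.6] w 0.024
shift [-0.0009 -0.0004  0.0007] turnz 0.00
```

Call:
{"name": "move_arm", "arguments": {"increments": [[[-0.006,-0.0005,0.0005,0,0,0],[-0.006,0,0,0,0,0],[-0.006,0,0,0,0,0],[-0.006,0,0,0,0,0],[-0.005,0,0,0,0,0],[-0.005,0,0,0,0,0],[0,0,0,0,0,0]]]}}

```text
time: 48.65
tool_pos: [0.5796, -0.1245, 0.057]
tcp_rot: [3.141, -0.0, 3.061]
wrist_force: [-1.0, 2.1, 3.6]
grip_width: 0.0235
grip_force: 40.0
```

Call:
{"name": "move_arm", "arguments": {"increments": [[[-0.005,0,0,0,0,0],[-0.005,0,0,0,0,0],[-0.005,0,0,0,0,0],[-0.004,0,0,0,0,0],[-0.003,0,0,0,0,0],[-0.003,0,0,0,0,0],[0,0,0,0,0,0]]]}}

```text
time: 49.52
tool_pos: [0.5987, -0.1261, 0.0563]
tcp_rot: [3.14, -0.012, 3.06]
wrist_force: [-20.5, 4.6, 18.8]
grip_width: 0.0237
grip_force: 40.0
```

Blue is home by force. I release, rise, and check all three tubes from above.

Call:
{"name": "move_arm", "arguments": {"increments": [[[0.008,0,0,0,0,0],[0,0,0,0,0,0],[0,0,0,0,0,0],[0,0,0,0,0,0],[0,0,-0.03,0,0,0],[0,0,-0.05,0,0,0],[0.025,-0.03,-0.05,0,0,0],[0.025,-0.03,-0.03,0,0,0],[0.03,0,0,0,0,0],[0,0,0,0,0,0],[0,0,0,0,0,0]]], "gripper": 0.5}}

```text
time: 50.9
tool_pos: [0.5129, -0.1788, 0.216]
tcp_rot: [3.141, 0.001, 3.061]
wrist_force: [-0.7, 0.9, -0.1]
grip_width: 0.0438
grip_force: 0.0
```

```bash
python3 - <<'E'
from h import *
s=manip.observe();print(s['tool_pos'],s['time'])
c,im,d=snap('wrist','w9');P=cloud(c,d);hsv=cv2.cvtColor(im,cv2.COLOR_BGR2HSV)
o=np.array([.6225,-.1899]);ex=np.array([np.cos(.081),-np.sin(.081)]);ey=np.array([-ex[1],ex[0]])
X=(P[...,:2]-o)@ex;Y=(P[...,:2]-o)@ey;Z=P[...,2]
for n,y in(('b',.062),('g',0),('o',-.062)):
    m=(abs(Y-y)<.011)&(Z>.068)&(Z<.084)&(X>-.1)&(X<-.001);print(n,m.sum(),X[m].min().round(4) if m.any() else 0,np.median(Z[m]).round(4), [np.percentile(Y[(abs(Y-y)<.02)&(Z>.068)&(Z<.084)&(X>-.06)&(X<-.03)],k).round(4) for k in(2,98)])
E
```

```text
[ 0.51285178 -0.17884579  0.21602155] 50.9
b 114 -0.0598 0.0736 [np.float64(0.0656), np.float64(0.0731)]
g 1935 -0.0598 0.0753 [np.float64(-0.0123), np.float64(0.0107)]
o 237 -0.06 0.0747 [np.float64(-0.0743), np.float64(-0.0621)]
```

View pics/w9.png

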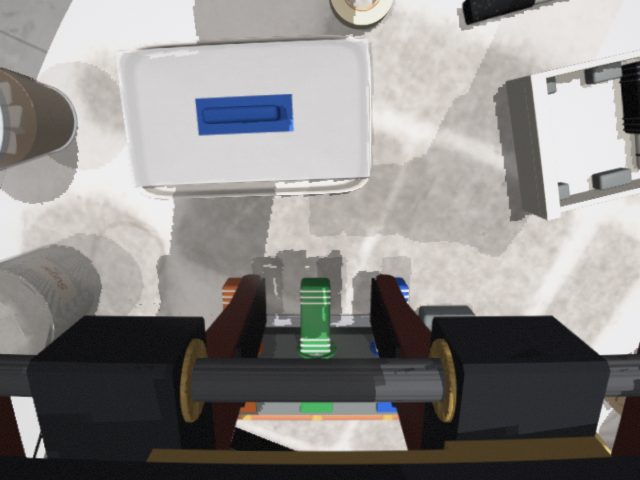

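All three rears sit at manifold x=-0.060, so the tubes are flush. The lid is on the tray, with its bar at (243,113). Next I check for obstacles behind the lever.

```bash
python3 - <<'E'
from h import *
o=np.array([.6225,-.1899]);ex=np.array([np.cos(.081),-np.sin(.081)]);ey=np.array([-ex[1],ex[0]])
for n in('scene','side'):
    c,im,d=snap(n,n+'9');P=cloud(c,d);X=(P[...,:2]-o)@ex;Y=(P[...,:2]-o)@ey;Z=P[...,2]
    f=(d>0)&(abs(Y-.125)<.035)&(X>.065)&(X<.2)&(Z>.03);print(n,'near fingers',f.sum(),X[f].min() if f.any() else None, Z[f].max() if f.any() else None)
    for lo in(.06,.1,.13):
        b=(d>0)&(abs(Y-.125)<.11)&(X>.06)&(X<.2)&(Z>lo)&(Z<.35);print(lo,b.sum(),(X[b].min().round(3),Y[b].min().round(3),Y[b].max().round(3)) if b.any() else None)
t=o+.087*ex+.125*ey;to(t[0],t[1],.16,np.pi-.081)
E
```

```text
scene near fingers 148 0.11076086621145871 0.06971497482032452
0.06 256 (np.float64(0.107), np.float64(0.015), np.float64(0.234))
0.1 26 (np.float64(0.148), np.float64(0.17), np.float64(0.186))
0.13 0 None
side near fingers 327 0.06509370266584016 0.07806568404718772
0.06 429 (np.float64(0.061), np.float64(0.015), np.float64(0.234))
0.1 98 (np.float64(0.153), np.float64(0.168), np.float64(0.234))
0.13 38 (np.float64(0.158), np.float64(0.173), np.float64(0.234))
tcp [ 0.5128 -0.1788  0.2155] rpy [-3.1415e+00 -5.0000e-04  3.0611e+00] F [0.1 0.3 0.3] w 0.044
shift [-0.1973  0.1227  0.0554] turnz 0.01
```

Call:
{"name": "move_arm", "arguments": {"increments": [[[-0.039,0.0245,0,0,0,0],[-0.039,0.0245,0,0,0,0],[-0.039,0.0245,0,0,0,0],[-0.039,0.0245,0,0,0,0],[-0.04,0.0245,0,0,0,0],[0,0,0.04,0,0,0],[0,0,0.04,0,0,0],[0,0,0,0,0,0],[0,0,0,0,0,0]]], "gripper": 0}}

```text
time: 52.18
tool_pos: [0.7183, -0.0731, 0.1371]
tcp_rot: [-3.141, 0.001, 3.06]
wrist_force: [-0.5, -0.3, 0.5]
grip_width: 0.0004
grip_force: 0.0
```

```bash
python3 - <<'E'
from h import *
to(.7183,-.0722,.064,np.pi-.081)
E
```

```text
tcp [ 0.7183 -0.0731  0.1371] rpy [-3.1414e+00  1.2000e-03  3.0604e+00] F [-0.5 -0.3  0.5] w 0.0004
shift [0.0002 0.0009 0.0731] turnz -0.00
```

Call:
{"name": "move_arm", "arguments": {"increments": [[[0,0.001,0.03,0,0,0],[0,0,0.02,0,0,0],[0,0,0.013,0,0,0],[0,0,0.01,0,0,0],[0,0,0,0,0,0]]]}}

```text
time: 52.8
tool_pos: [0.7173, -0.0721, 0.0625]
tcp_rot: [-3.142, -0.001, 3.06]
wrist_force: [0.2, 0.2, 0.3]
grip_width: 0.0005
grip_force: 0.0
```

Call:
{"name": "move_arm", "arguments": {"increments": [[[0.008,0,0,0,0,0],[0.01,0,0,0,0,0],[0.01,0,0,0,0,0],[0.01,0,0,0,0,0],[0.01,0,0,0,0,0],[0.01,0,0,0,0,0],[0.006,0,0,0,0,0],[0,0,0,0,0,0]]]}}

```text
time: 53.8
tool_pos: [0.6529, -0.0668, 0.0628]
tcp_rot: [3.142, -0.001, 3.06]
wrist_force: [0.5, -0.7, -0.1]
grip_width: 0.0004
grip_force: 0.0
```

Call:
{"name": "move_arm", "arguments": {"increments": [[[0.003,0,0,0,0,0],[0.003,0,0,0,0,0],[0.002,0,0,0,0,0],[0.002,0,0,0,0,0],[0,0,0,0,0,0]]]}}

```text
time: 54.42
tool_pos: [0.6508, -0.0665, 0.0637]
tcp_rot: [-3.141, 0.014, 3.061]
wrist_force: [22.2, -2.4, -15.6]
grip_width: 0.0004
grip_force: 11.6
```

The lever is at its open stop (22 N). I back off, rise clear and check.

Call:
{"name": "move_arm", "arguments": {"increments": [[[-0.02,0,0,0,0,0],[-0.02,0,0,0,0,0],[0,0,-0.05,0,0,0],[0,0,-0.05,0,0,0],[0,0,-0.06,0,0,0],[0.04,0.03,-0.03,0,0,0],[0.04,0.03,0,0,0,0],[0.04,0.03,0,0,0,0],[0.04,0.03,0,0,0,0],[0.04,0.03,0,0,0,0],[0,0,0,0,0,0],[0,0,0,0,0,0]]]}}

```text
time: 55.92
tool_pos: [0.4969, 0.096, 0.2532]
tcp_rot: [-3.142, 0.001, 3.06]
wrist_force: [-0.3, -0.4, -0.9]
grip_width: 0.0003
grip_force: 0.0
```

```bash
python3 - <<'E'
from h import *
c,im,d=snap('scene','s10');P=cloud(c,d)
hs=cv2.cvtColor(im,cv2.COLOR_BGR2HSV)
r=cv2.inRange(hs,(0,190,100),(4,255,255));q=P[(r>0)&(abs(P[...,0]-.65)<.08)&(abs(P[...,1]+.07)<.05)];print('ball',np.median(q,0))
z=P[...,2]
m=((z>.006)&(z<.03)&(P[...,0]>.3)&(P[...,0]<.55)&(P[...,1]>-.4)&(P[...,1]<-.08)).astype(np.uint8);k,l,st,ce=cv2.connectedComponentsWithStats(m);i=1+np.argmax(st[1:,4]);print('tray',cv2.minAreaRect(P[l==i][:,:2].astype(np.float32)))
cv2.imwrite('pics/s10c.png',cv2.resize(im[190:360,170:440],(800,504),interpolation=cv2.INTER_CUBIC))
E
```

```text
ball [ 0.61763743 -0.06825285  0.08145312]
tray ((0.4295373558998108, -0.2332598865032196), (0.20615389943122864, 0.13257476687431335), 86.986083984375)
```

View pics/s10c.png

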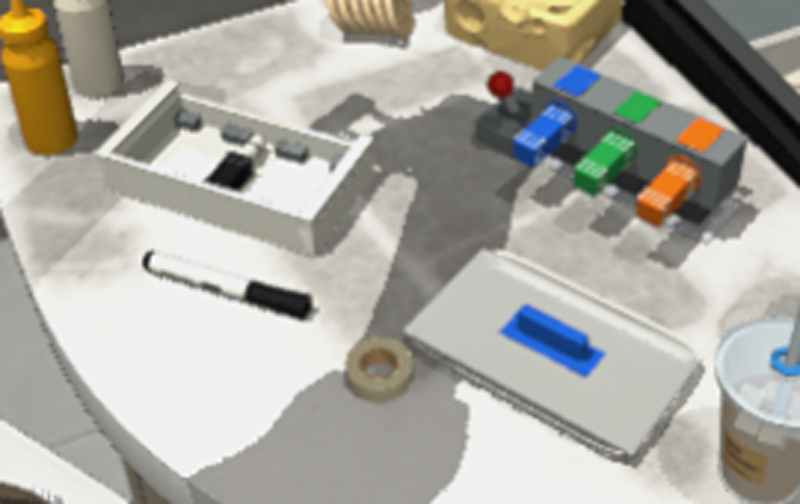

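The view shows the lever back towards the robot at (500,85), three coloured tubes flush, the spent tube in the middle lane at (232,170), and the lid flat on the tray at (553,345). Handing in.

```bash
python3 -c "
from h import *
print(order.sign_off())"
```

```text
the job is handed in; nothing more can be done
None
```

I handed the job in at about 56 s, with no verdict returned: by force and camera checks, all three new tubes are home, the spent blue tube lies in the middle lane, the lid is flat on the tray, the valve is open again, and the bystanders were not touched.

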